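# Clip the lamp wand into its holder, window along the pointer

## Robot

A 6-joint arm with a two-finger parallel gripper is mounted at the origin on a cart in front of the work surface, level with it; the furniture and walls round the work are solid. World frame = base frame: x ahead of the robot, y to its left, z up, the work surface at z = 0. Lengths are in m, angles in rad, forces in N, time in s.
With the tool pointing down it reaches from about 0.35 to 0.875 m from the base axis. Payload 4.2 kg.
Tool frame: the origin (TCP) lies at the very end of the fingers, on their centre line; the grasp point (between the pads) lies env.grip_point_offset behind it (env.grip_point_offset is the distance from the TCP to the grasp point, in m); z points along the fingers, x is the direction in which the jaws open and shut, and the axes are right-handed (so a half turn about z gives the same grasp; the last joint's range is limited). The gripper opens to 87 mm and grips with 3 to 60 N. Pads are 19 mm wide; open, the fingers measure 117 mm over their backs; the gripper's body (75 mm by 190 mm) begins 51 mm behind the grasp point.
Start: joints at [1.549, 0.385, 0.008, 0, -1.194, -0.259], TCP at [0.173, 0.601, 0.187] pointing down, gripper open.
Joint ranges: [-3.14, 3.14], [-1.21, 2.06], [-1.07, 1.41], [-3.16, 2.05], [-2.99, -0.16], [-3.1, 3.1]. Speed limits (rad/s): [2.79, 2.79, 3.14, 3.14, 3.14, 3.14].

## Interface

Orientations are given as a 3x3 rotation matrix whose columns are the frame's x, y, z axes.
In Python, from rig import env, viewer, ticket gives the robot as it stands. The module is installed in compiled form; this text tells all that it offers.
- The arm moves only by the shell command python3 -m handwheel 'ROWS' [FORCE]. ROWS is JSON, a list of rows, each an object with "xyz": the shift along the world's x, y, z in cm, a list of three; "dr": the turn, a rotation vector about the world's x, y, z in degrees, a list of three; "claw": the gripper command: -1 is fully open, 1 is shut, values between are in proportion. In form: [{"xyz": [x, y, z], "dr": [ax, ay, az], "claw": claw}, ...]. A call has 1 to 8 rows; each row shifts and turns the commanded pose from where the row before left it; what a row does not reach is not made up. A row lasts 1/8 s, in which the tool goes at most 62.5 mm and 10.7 degrees, less where a joint would pass 70% of its speed; a pose out of reach is approached as far as the arm can. A call is refused whole if a number of a shift passes 6.25 or a number of a turn 10.7, either way. A call with a gripper value outside its range is refused whole. The fingers move at their own pace and stop on an object; FORCE is the grip in N (left out, the last holds). Time passes only in rows, so rows that do not move let the fingers close. It gives the time, the measured TCP pose, the force and the opening at its end, in the units of the state.
- env.sense(): the state, without advancing time (a new reading comes with each control period).
- viewer.camera(name): name is "side" or "top" or "wrist"; returns the picture (384x512x3 uint8, red, green, blue); there is no depth.
- viewer.camera_info(name): a dict with "vertical_fov" (degrees; the focal length in pixels is half the picture's height over the tangent of half this angle, whatever the lens; pixels are square), "cx", "cy" (the principal point, pixels), "cam_to_world" (4x4, takes a point from camera to world coordinates). Camera axes: x right, y down, z forward; pixel columns grow to the right and rows downward; lengths in m; the calibration is good to about 2 mm. The wrist camera is an equidistant fisheye: a pixel r from the principal point sees the ray r / f radians off the axis. A picture is of the moment at which its call begins: read the wrist's pose just before it. camera_info takes no time and is no camera call; for the wrist camera it gives the pose at the moment of the call.
- ticket.sign_off(): hands the job in, once; it reports no verdict.
The state is a dict: "time_s": time; "joint_pos": joint angles; "joint_velocities": joint speeds; "joint_efforts": joint torques, N m; "eef_pos": TCP position; "tcp_rot": TCP orientation; "contact_force": force on the tool from outside, world axes, zero at the start; "torque": the same for the moment, N m; "grip_width": opening from 0.0 (shut) to 1.0 (fully open).
Only numpy, scipy, OpenCV 4.12 (cv2) and the standard library are available. Lean on these libraries where they do the work, as an engineer would, in place of code of your own. Each camera call takes 0.05 s, during which the arm holds its last target.

## Task

Take the black lamp wand off its grey rest and press it down into both spring clips of the holder, until it sits fully home and both orange jaws have snapped back over it, with its red end next to the yellow pointer. Turn it about its own length so that its white window faces the way the yellow pointer points, leave it there, and do not move the pointer or disturb the other things on the bench.

Things in the scene. Friction and masses are not known exactly. Their poses are not given: they have to be found in the camera images.
- wand: Loose lamp wand, a smooth black round tube 180 mm long, 22 mm in diameter, about 0.16 kg. Origin on its axis at mid length; y runs along the tube toward the red end band, z points out of the middle of the white window strip (9 x 104 mm, flush). It starts level on the rest, window turned about 0.45 rad from straight up to the robot's left; being round, it keeps the turn it is given, but rolls a little if let go before it is bottomed.
- window (a point): Middle of the wand's white window, on the tube's surface 11 mm from its axis.
- red_end (a point): Centre of the wand's end face at the red band, 90 mm from its origin along its y axis.
- rest: Fixed grey rest, base 64 x 150 x 10 mm, with two V notches 55 mm either side of its middle along its y axis (each 12 mm thick) that carry the wand's axis 75 mm above the table. The wand lies along its y axis and is free to be gripped between the notches (98 mm clear).
- holder: Fixed lamp holder, base 90 x 214 x 12 mm. Origin on the table under the middle of its clips; z up, y along the wand's place toward the pointer (away from the robot), x to the robot's right. Two fork clips, 12 mm thick, at y = -66 and +66 mm (nothing above the base between them), open straight up: V bottom, fixed flared prong on the -x side (25 mm wide slot), orange jaw with a steel roller nose on the +x side.
- clip_seat (a point): Where the wand's origin is when seated: 105 mm above the table, midway between the clips; axes as the holder's. The wand passes over the clips if its axis is 50 mm or more above this, and goes straight down into them.
- jaw_left (a joint): Sprung jaw of the clip next to the pointer, hinged parallel to the wand; 0 rad = closed, grows as the wand pushes it outward, returns to under 0.1 over the seated wand. Its roller nose blocks the slot: it meets the wand when the axis is about 25 mm above clip_seat. The two jaws together resist with up to about 12 N (downward and sideways toward the prong); then the wand drops into the V bottom and the force rises stiffly.
- jaw_right (a joint): The same jaw of the other clip.
- aim_pointer (a joint): Angle of the yellow pointer about the seated wand's axis: 0 rad = straight up, positive = leaning toward the holder's +x side (the robot's right). Held by light friction; differs from start to start (0.42 to 0.80).
- pointer_tip (a point): Tip of the yellow pointer needle, 58 mm from the seated wand's axis, 106 mm from the middle of the clips along the holder's y axis (16 mm beyond the seated wand's red end; the needle's hub comes within 12 mm of it). Its z axis is the direction in which the pointer points, which the window must face.
- solder_spool: Bystander, to be left alone: spool of solder wire, 54 mm across, 38 mm high. Origin at the centre of its underside.
- flux_tin: Bystander, to be left alone: small round tin with an orange lid, 50 mm across, 18 mm high. Origin at the centre of its underside.
- tape_roll: Bystander, to be left alone: amber tape roll lying flat, 61 mm across, 12 mm high. Origin at the centre of its underside.
- flush_cutters: Bystander, to be left alone: red-handled flush cutters lying flat, 130 mm long. Origin at the centre of its underside.
- marker_pen: Bystander, to be left alone: marker pen lying flat, 127 mm long, 12 mm thick. Origin at the centre of its underside.
- solvent_bottle: Bystander, to be left alone: white bottle with a red cap, 54 mm across, 112 mm high, standing. Origin at the centre of its underside.

How it is judged:
By the outcome, as a careful person would: the job done as asked, in the order asked, and still so for the second after the job is handed in, with the robot touching nothing.
It also fails if it takes over 48 s, if anything falls off the work surface, if the arm or the gripper's body presses on something with over 40 N, if the wrist force passes 120 N, or if a joint passes its speed limit or range.

## Working session

There is one attempt and no reset: what is moved stays moved. The work goes in short steps, Python scripts to look and compute and a shell command to move; the robot and the scene stay as the last step left them, time stands still between calls to the robot, and variables do not carry over. Pictures are saved under pics/ and viewed, and the job is handed in when it is done.

```bash
mkdir -p pics; cat > h.py <<'E'
import numpy as np, cv2
from rig import env, viewer, ticket
def snap(n,f):
    ci=viewer.camera_info(n); im=viewer.camera(n); cv2.imwrite(f'pics/{f}.png',im[:,:,::-1]); np.save(f'pics/{f}_T.npy',ci['cam_to_world']); return ci,im
def ray(ci,T,u,v,fish=False):
    f=192/np.tan(np.radians(ci['vertical_fov'])/2); d=np.array([u-ci['cx'],v-ci['cy']])
    if fish:
        r=np.hypot(*d); th=r/f; l=np.array([*(np.sin(th)*d/max(r,1e-9)),np.cos(th)])
    else: l=np.array([*(d/f),1.])
    w=T[:3,:3]@l; return T[:3,3],w/np.linalg.norm(w)
def atz(ci,T,u,v,z,fish=False):
    o,w=ray(ci,T,u,v,fish); return o+w*(z-o[2])/w[2]
def proj(ci,T,p,fish=False):
    f=192/np.tan(np.radians(ci['vertical_fov'])/2); l=T[:3,:3].T@(np.asarray(p)-T[:3,3])
    if fish:
        r=np.hypot(l[0],l[1]); th=np.arctan2(r,l[2]); return np.array([ci['cx'],ci['cy']])+f*th*l[:2]/r
    return np.array([ci['cx'],ci['cy']])+f*l[:2]/l[2]
def crop(f,x0,y0,x1,y1,s,o):
    im=cv2.imread(f'pics/{f}.png')[y0:y1,x0:x1]; cv2.imwrite(f'pics/{o}.png',cv2.resize(im,None,fx=s,fy=s,interpolation=cv2.INTER_CUBIC))
E
python3 - <<'E'
from h import *
np.set_printoptions(precision=4,suppress=True)
s=env.sense(); print(s, env.grip_point_offset)
for n in ('side','top','wrist'):
    ci,im=snap(n,n+'0'); print(n,ci)
a=[cv2.imread(f'pics/{n}0.png') for n in ('side','top','wrist')]
E
```

```text
{'time_s': 0.0, 'joint_pos': array([ 1.5485,  0.3856,  0.0066, -0.0005, -1.194 , -0.2586]), 'joint_velocities': array([-0.0003, -0.0019,  0.0007, -0.0017, -0.0019,  0.    ]), 'joint_efforts': array([ -0.0007, -39.0671,  18.7399,   4.2199,   0.0107,  -0.0002]), 'eef_pos': array([0.173 , 0.5999, 0.1857]), 'tcp_rot': array([[-0.2774, -0.9608, -0.0005],
       [-0.9608,  0.2774, -0.0021],
       [ 0.0022, -0.0001, -1.    ]]), 'contact_force': array([ 0.2596, -0.0379, -1.2889]), 'torque': array([-0.0002, -0.0402, -0.0252]), 'grip_width': 0.9989994723800969} 0.0187
side {'vertical_fov': 49.27327014353774, 'cx': 254.16354484921095, 'cy': 189.95096505282564, 'cam_to_world': array([[ 0.997 , -0.0342,  0.0688,  0.4571],
       [-0.0768, -0.4837,  0.8719, -1.289 ],
       [ 0.0035, -0.8746, -0.4849,  0.8279],
       [ 0.    ,  0.    ,  0.    ,  1.    ]])}
top {'vertical_fov': 51.38231629172716, 'cx': 256.9813806179277, 'cy': 196.93727482738836, 'cam_to_world': array([[ 0.1104, -0.9707,  0.2134,  0.3361],
       [-0.9939, -0.1072,  0.0266,  0.0015],
       [-0.003 , -0.215 , -0.9766,  1.2144],
       [ 0.    ,  0.    ,  0.    ,  1.    ]])}
wrist {'vertical_fov': 65.70646984690485, 'cx': 259.2056091365966, 'cy': 193.63664832261532, 'cam_to_world': array([[-0.2759, -0.9253, -0.2603,  0.2449],
       [-0.9612,  0.2663,  0.0722,  0.5795],
       [ 0.0025,  0.2701, -0.9628,  0.3839],
       [ 0.    ,  0.    ,  0.    ,  1.    ]])}
```

View pics/side0.png

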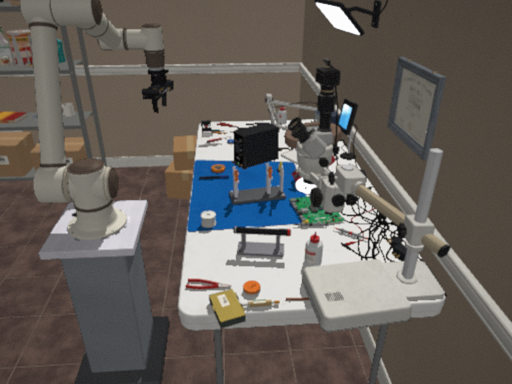

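View pics/top0.png

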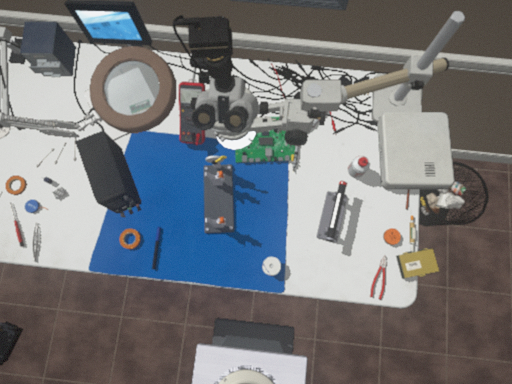

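View pics/wrist0.png

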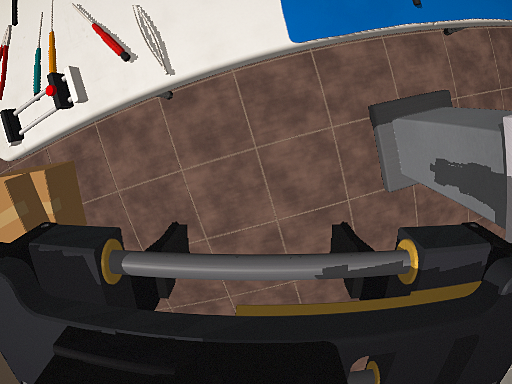

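The side view shows the rest near (262,243) and the holder near (257,180), with a microscope beyond the holder. In the top view the rest is at (333,215), the holder at (220,200), and the wand's red end at about (343,184).

```bash
python3 - <<'E'
from h import *
crop('top0',180,130,380,250,4,'c1'); crop('side0',190,110,330,270,3.7,'c2')
ci=viewer.camera_info('top');T=ci['cam_to_world']
for n,u,v,z in [('redend',343,183,.086),('rest c',333,215,.01),('wand far',332,236,.08),('holder',219,200,.012),('bottle',358,165,.11),('spool',271,267,.038),('scope',290,110,.15),('blackbox',108,172,.15)]:
    print(n,atz(ci,T,u,v,z).round(3))
E
```

```text
redend [ 0.651 -0.212  0.086]
rest c [ 0.569 -0.203  0.01 ]
wand far [ 0.494 -0.192  0.08 ]
holder [0.576 0.15  0.012]
bottle [ 0.703 -0.247  0.11 ]
spool [ 0.39  -0.03   0.038]
scope [ 0.833 -0.035  0.15 ]
blackbox [0.594 0.449 0.15 ]
```

View pics/c1.png

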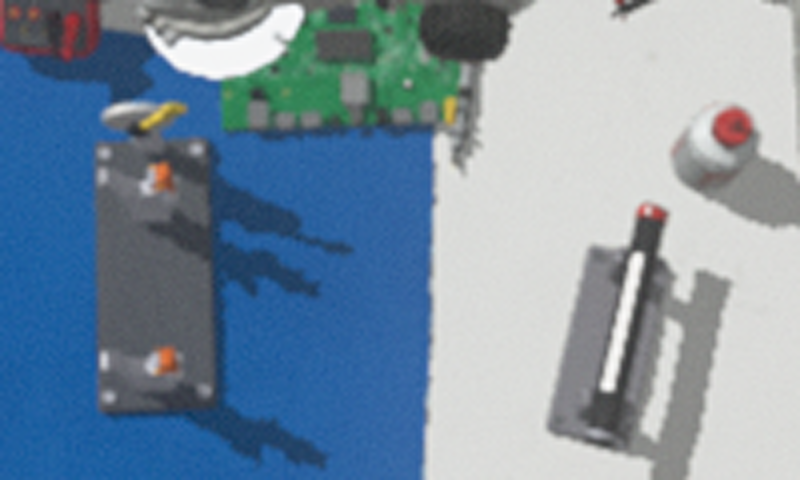

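View pics/c2.png

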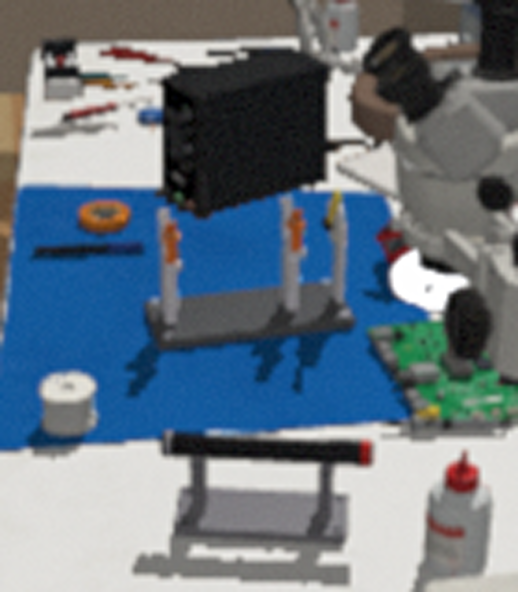

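```bash
cat >> h.py <<'E'
def tri(obs):
    A=np.zeros((3,3));b=np.zeros(3);R=[]
    for n,u,v,*t in obs:
        ci=viewer.camera_info(n); T=t[0] if t else ci['cam_to_world']
        o,w=ray(ci,T,u,v,n=='wrist'); P=np.eye(3)-np.outer(w,w); A+=P;b+=P@o;R.append((o,w))
    p=np.linalg.solve(A,b); return p,[np.linalg.norm((np.eye(3)-np.outer(w,w))@(p-o)) for o,w in R]
E
python3 - <<'E'
from h import *
c1=lambda x,y:(180+x/4,130+y/4)
c2=lambda x,y:(190+x/3.7,110+y/3.7)
for n,a,b in [('knob',c1(465,30),c2(468,322)),('redend',c1(653,208),c2(370,452)),('wand near end',c1(598,428),c2(166,443)),
 ('tip',c1(185,105),c2(337,197)),('jawL',c1(162,172),c2(297,215)),('jawR',c1(165,355),c2(171,225)),('capbottle',c1(735,120),c2(463,460)),
 ('eyepiece',(222,118),(296,126)),('box corner near',(80,140),c2(170,85)),('box corner2',(137,205),c2(200,215))]:
    p,r=tri([('top',*a),('side',*b)]); print(n,p.round(3),np.round(r,4))
ci=viewer.camera_info('top');T=ci['cam_to_world']
for n,x,y in [('h nl',97,408),('h nr',214,408),('h fr',210,140),('h fl',97,142),]:
    print(n,atz(ci,T,*c1(x,y),.012).round(4))
for n,x,y in [('r nl',549,430),('r nr',630,450),('r fr',672,268),('r fl',592,245)]:
    print(n,atz(ci,T,*c1(x,y),.010).round(4))
for n,x,y in [('r',653,212),('n',600,428)]: print(n,atz(ci,T,*c1(x,y),.078).round(4))
crop('top0',60,0,380,200,2.4,'c3')
E
```

```text
knob [ 0.768 -0.063  0.11 ] [0.0008 0.0008]
redend [ 0.657 -0.215  0.075] [0.0012 0.0012]
wand near end [ 0.487 -0.187  0.074] [0.0041 0.0041]
tip [0.672 0.128 0.151] [0.002 0.002]
jawL [0.632 0.142 0.125] [0.0001 0.0001]
jawR [0.501 0.122 0.128] [0.0004 0.0004]
capbottle [ 0.723 -0.266  0.099] [0.0004 0.0004]
eyepiece [0.723 0.134 0.296] [0.0022 0.0022]
box corner near [0.59  0.518 0.157] [0.0814 0.0814]
box corner2 [0.54  0.402 0.   ] [0.0049 0.0049]
h nl [0.4732 0.181  0.012 ]
h nr [0.483  0.0929 0.012 ]
h fr [0.6924 0.122  0.012 ]
h fl [0.6811 0.21   0.012 ]
r nl [ 0.4945 -0.1605  0.01  ]
r nr [ 0.4862 -0.2223  0.01  ]
r fr [ 0.6299 -0.245   0.01  ]
r fl [ 0.6413 -0.1824  0.01  ]
r [ 0.6538 -0.2147  0.078 ]
n [ 0.491  -0.1874  0.078 ]
```

View pics/c3.png

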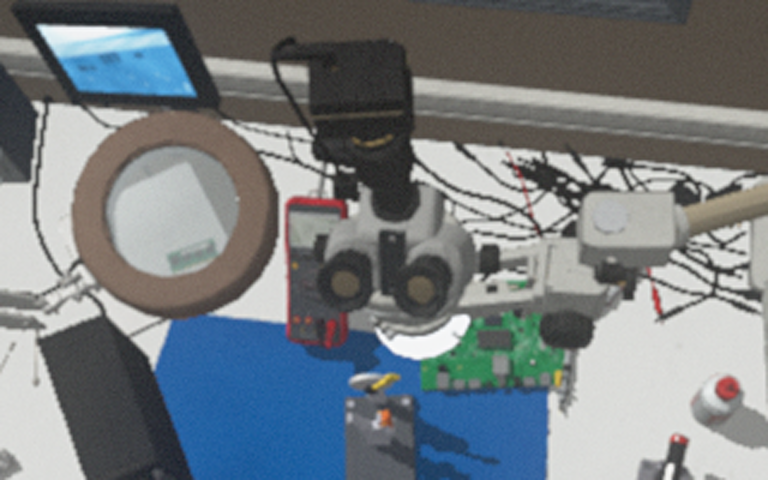

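```bash
python3 -m handwheel '[{"xyz":[3.5,-3.5,3],"dr":[0,0,0],"claw":-1},{"xyz":[3.5,-3.5,3],"dr":[0,0,0],"claw":-1},{"xyz":[3.5,-3.5,3],"dr":[0,0,0],"claw":-1},{"xyz":[4,-4,2],"dr":[0,0,0],"claw":-1},{"xyz":[4,-4,0],"dr":[0,0,0],"claw":-1},{"xyz":[4,-4.5,0],"dr":[0,0,0],"claw":-1},{"xyz":[4,-4.5,0],"dr":[0,0,0],"claw":-1},{"xyz":[2,-4,0],"dr":[0,0,0],"claw":-1}]'
python3 -m handwheel '[{"xyz":[1,-4,0],"dr":[0,0,0],"claw":-1},{"xyz":[0,-3,0],"dr":[0,0,0],"claw":-1},{"xyz":[0,0,0],"dr":[0,0,0],"claw":-1}]'
python3 - <<'E'
from h import *
snap('wrist','w1')
E
```

```text
time_s: 1.15
eef_pos: [0.4594, 0.2836, 0.2961]
tcp_rot: [[-0.279, -0.96, -0.001], [-0.96, 0.279, -0.001], [0.001, 0.0, -1.0]]
contact_force: [-0.9, 1.0, 0.4]
grip_width: 0.997
time_s: 1.52
eef_pos: [0.4681, 0.2138, 0.2969]
tcp_rot: [[-0.28, -0.96, -0.0], [-0.96, 0.28, 0.0], [-0.0, 0.0, -1.0]]
contact_force: [0.0, 0.9, 0.3]
grip_width: 0.997
```

View pics/w1.png

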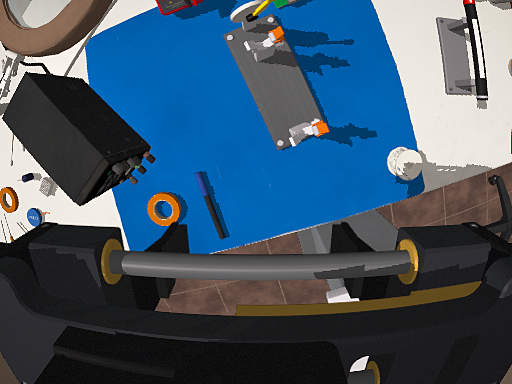

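The wrist view shows the holder at (275,85) and the pointer at the top edge near (262,10). I'll move further forward for a better look.

```bash
python3 -m handwheel '[{"xyz":[4,-2,1],"dr":[0,0,0],"claw":-1},{"xyz":[4,-2,1],"dr":[0,0,0],"claw":-1},{"xyz":[0,0,0],"dr":[0,0,0],"claw":-1}]'
python3 - <<'E'
from h import *
ci,im=snap('wrist','w2'); print(ci['cam_to_world'][:3,3])
crop('w2',150,0,400,190,3.2,'w2c')
E
```

```text
time_s: 1.95
eef_pos: [0.5501, 0.1757, 0.3158]
tcp_rot: [[-0.279, -0.96, -0.0], [-0.96, 0.279, -0.0], [0.001, 0.0, -1.0]]
contact_force: [-0.7, 0.8, -0.1]
grip_width: 1.002
[0.62198218 0.15481424 0.51393101]
```

View pics/w2.png

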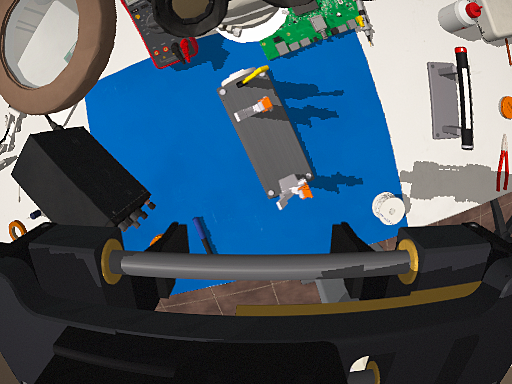

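View pics/w2c.png

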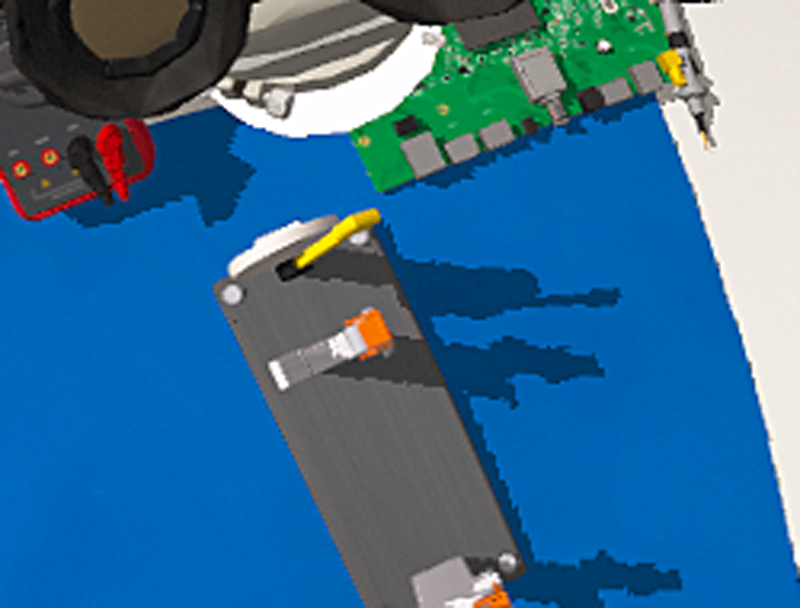

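The wrist view shows the base's far-left corner at (218,89), its near-right corner at (313,180), and the needle tip at (268,67). I'll fit the holder pose and pointer angle to these.

```bash
python3 - <<'E'
from h import *
crop('w2',205,55,325,215,5,'w2d'); 
E
```

```text
(no output)
```

View pics/w2d.png

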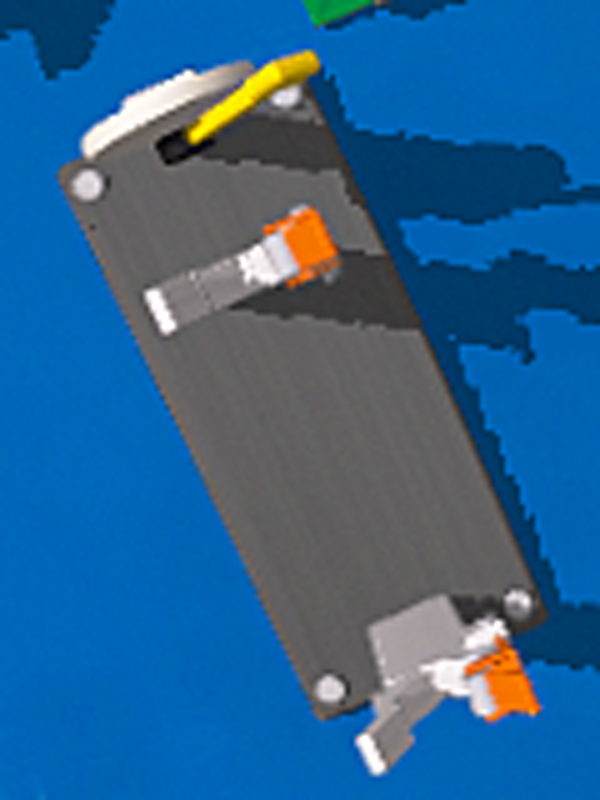

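```bash
cat > fit.py <<'E'
from h import *
from scipy.optimize import least_squares
ci=viewer.camera_info('wrist');T=np.load('pics/w2_T.npy')
px=lambda x,y:np.array([205+x/5,55+y/5])
def H(q,p):
    c,s=np.cos(q[2]),np.sin(q[2]) # holder y dir=(c,s), x dir=(s,-c)
    return np.array([q[0]+s*p[0]+c*p[1],q[1]-c*p[0]+s*p[1],p[2]])
O=[((-.045,.107,.012),px(62,175)),((.045,-.107,.012),px(547,622)),((-.045,-.107,.012),px(318,716))]
tip=px(311,64)
def res(q):
    r=[proj(ci,T,H(q,p),True)-o for p,o in O]
    r.append(proj(ci,T,H(q,(.058*np.sin(q[3]),.106,.105+.058*np.cos(q[3]))),True)-tip)
    return np.concatenate(r)
s=least_squares(res,[.58,.15,.13,.6]); print(s.x.round(4),np.degrees(s.x[2:]),res(s.x).round(2))
np.save('hold.npy',s.x)
q=s.x
for n in('top','side'):
    c2=viewer.camera_info(n)
    print(n,[proj(c2,c2['cam_to_world'],H(q,p)).round(1) for p in [(.058*np.sin(q[3]),.106,.105+.058*np.cos(q[3])),(-.045,.107,.012),(.045,-.107,.012)]])
ti=px(200,135)
E
python3 fit.py
```

```text
[0.5742 0.1508 0.1236 0.6346] [ 7.08234749 36.3578323 ] [ 1.7   1.63  1.63  5.7   0.41  6.21 -2.48 -9.3 ]
top [array([226.2, 153.1]), array([204.4, 167.5]), array([233.1, 235.1])]
side [array([284.5, 162.8]), array([278.4, 185.5]), array([230. , 201.6])]
```

```bash
cat >> fit.py <<'E'
print('corners')
for p,o in O+[((.045,.107,.012),px(318,80))]: print(atz(ci,T,*o,.012,True).round(4))
for p in [(88,184),(286,97),(518,603),(331,688)]: print('bolt',atz(ci,T,*px(*p),.014,True).round(4))
print('tip z.15',atz(ci,T,*tip,.15,True))
print(T)
for n in('top','side'):
    c2=viewer.camera_info(n);print(c2['cam_to_world'][:3,3])
E
python3 fit.py
```

```text
[0.5742 0.1508 0.1236 0.6346] [ 7.08234749 36.3578323 ] [ 1.7   1.63  1.63  5.7   0.41  6.21 -2.48 -9.3 ]
top [array([226.2, 153.1]), array([204.4, 167.5]), array([233.1, 235.1])]
side [array([284.5, 162.8]), array([278.4, 185.5]), array([230. , 201.6])]
corners
[0.6783 0.2106 0.012 ]
[0.4843 0.0934 0.012 ]
[0.4737 0.1799 0.012 ]
[0.6848 0.1199 0.012 ]
bolt [0.6725 0.2029 0.014 ]
bolt [0.6818 0.1318 0.014 ]
bolt [0.4943 0.1019 0.014 ]
bolt [0.4828 0.1726 0.014 ]
tip z.15 [0.67182679 0.12999863 0.15      ]
[[-0.27758717 -0.92479203 -0.26020196  0.62198218]
 [-0.96069983  0.26752051  0.07408517  0.15481424]
 [ 0.00109598  0.27054107 -0.96270781  0.51393101]
 [ 0.          0.          0.          1.        ]]
[0.33607563 0.00152322 1.21439182]
[ 0.45712869 -1.28895949  0.82792452]
```

```bash
cat > fit2.py <<'E'
from h import *
from scipy.optimize import least_squares
exec(open('fit.py').read().split("O=[")[0].split('import least_squares')[1])
ct=viewer.camera_info('top');Tt=ct['cam_to_world'];cs=viewer.camera_info('side');Ts=cs['cam_to_world']
c1=lambda x,y:np.array((180+x/4,130+y/4)); c2=lambda x,y:np.array((190+x/3.7,110+y/3.7))
tip=px(311,64)
def res(q): # x,y,yaw,p,off,prongx,prongz
    r=[]
    for a,b,o,ot in [(-1,1,px(62,175),c1(97,142)),(1,-1,px(547,622),c1(214,408)),(-1,-1,px(318,716),c1(97,408)),(1,1,px(318,80),c1(210,140))]:
        P=H(q,(a*.045,q[4]+b*.107,.012)); r.append((proj(ci,T,P,True)-o)); r.append(proj(ct,Tt,P)-ot)
    P=H(q,(.058*np.sin(q[3]),.106,.105+.058*np.cos(q[3])))
    r+=[proj(ci,T,P,True)-tip,proj(ct,Tt,P)-c1(184,106),proj(cs,Ts,P)-c2(337,196)]
    for s,o in [(1,px(160,312)),(-1,px(370,753))]:
        r.append(proj(ci,T,H(q,(q[5],s*.066,q[6])),True)-o)
    for s,o,ot,os in [(1,px(308,248),c1(162,172),c2(297,215)),(-1,px(505,678),c1(165,355),c2(171,228))]:
        P=H(q,(q[7],s*.066,q[8])); r+=[proj(ci,T,P,True)-o,proj(ct,Tt,P)-ot,proj(cs,Ts,P)-os]
    return np.concatenate(r)
s=least_squares(res,[.57,.15,.14,.6,.015,-.03,.15,.02,.13],loss='soft_l1'); print(s.x.round(4),np.degrees(s.x[2:4]));print(res(s.x).reshape(-1,2).round(1).tolist())
np.save('hold.npy',s.x)
E
python3 fit2.py
```

```text
[ 0.5625  0.1484  0.1438  0.6277  0.0192 -0.0254  0.1274  0.0163  0.1237] [ 8.23946167 35.96662121]
[[-0.7, -1.4], [-0.3, 0.0], [1.4, 0.9], [0.5, 0.4], [0.4, 2.4], [0.0, 1.4], [-2.7, -4.7], [0.1, -0.4], [-0.0, -0.6], [-0.3, 0.4], [0.5, -0.2], [0.3, -0.7], [-0.6, 0.2], [0.2, -1.2], [-0.1, 0.7], [-0.3, 0.4], [-0.0, 2.4], [-0.2, 0.9], [-0.3, 0.1]]
```

Fit gives clip middle (0.5625, 0.148), yaw 8.2° and pointer 0.63 rad, with residuals mostly about 1 px. The base is offset about 19 mm from the clip middle. Next, the wand.

```bash
python3 -m handwheel '[{"xyz":[-1,-5,0],"dr":[0,0,0],"claw":-1},{"xyz":[-1,-6,0],"dr":[0,0,0],"claw":-1},{"xyz":[-1,-6,0],"dr":[0,0,0],"claw":-1},{"xyz":[-1,-6,0],"dr":[0,0,0],"claw":-1},{"xyz":[-1,-6,0],"dr":[0,0,0],"claw":-1},{"xyz":[0,-3,0],"dr":[0,0,0],"claw":-1},{"xyz":[0,0,0],"dr":[0,0,0],"claw":-1}]'
python3 - <<'E'
from h import *
ci,im=snap('wrist','w3'); print(ci['cam_to_world'][:3,3])
E
```

```text
time_s: 2.88
eef_pos: [0.4975, -0.1448, 0.3164]
tcp_rot: [[-0.279, -0.96, -0.001], [-0.96, 0.279, 0.0], [-0.0, 0.001, -1.0]]
contact_force: [0.1, -0.1, -0.4]
grip_width: 0.999
[ 0.56937904 -0.16586193  0.51449455]
```

View pics/w3.png

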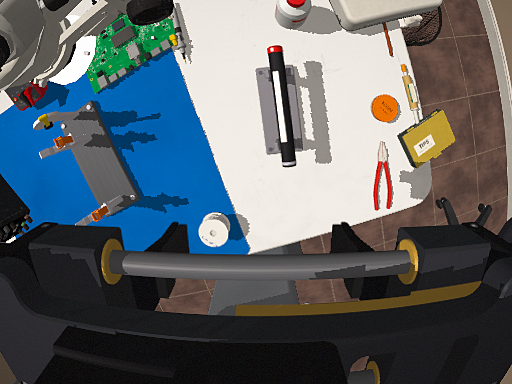

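```bash
python3 - <<'E'
from h import *
crop('w3',245,35,315,175,5.7,'w3c')
E
```

```text
(no output)
```

View pics/w3c.png

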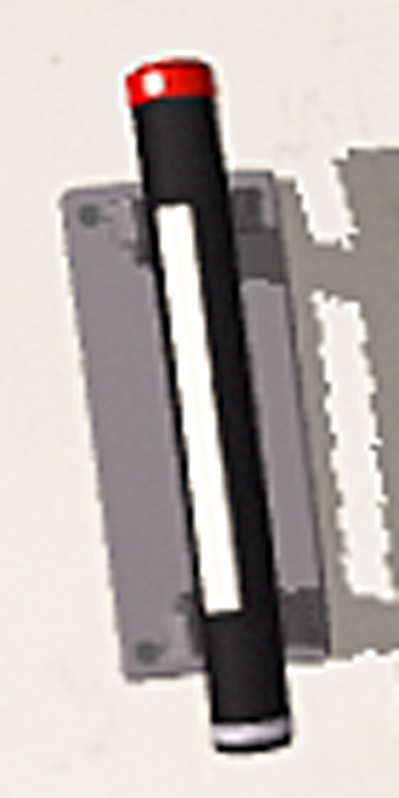

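```bash
cat > wand.py <<'E'
from h import *
ci=viewer.camera_info('wrist');T=np.load('pics/w3_T.npy')
px=lambda x,y:(245+x/5.7,35+y/5.7)
a=atz(ci,T,*px(171,66),.077,True); b=atz(ci,T,*px(251,742),.075,True)
print(a.round(4),b.round(4),((a+b)/2).round(4),np.linalg.norm(a-b),np.degrees(np.arctan2(*(a-b)[1::-1])))
d=a-b; d[2]=0; L=np.linalg.norm(d); d/=L; m=(a+b)/2; m[2]=.075; r=np.array([d[1],-d[0],0])
for w in [(173,207),(222,612),(198,410)]:
    o,v=ray(ci,T,*px(*w),True); f=lambda t:o+v*t-m
    t=np.linspace(.3,.6,30001); P=o+np.outer(t,v)-m; R=np.hypot(P@r,P[:,2]); i=np.argmax(R<.011) if (R<.011).any() else R.argmin()
    print(w,'along',(P[i]@d).round(4),'ang right+',np.arctan2(P[i]@r,P[i][2]).round(3))
for q in[(63,190),(130,680),(328,668),(270,172)]: print(atz(ci,T,*px(*q),.01,True).round(4))
E
python3 wand.py
```

```text
[ 0.6573 -0.2152  0.077 ] [ 0.4808 -0.1872  0.075 ] [ 0.5691 -0.2012  0.076 ] 0.17873761158398627 -9.028570251419277
(173, 207) along 0.0509 ang right+ -0.446
(222, 612) along -0.0531 ang right+ -0.434
(198, 410) along -0.0013 ang right+ -0.45
[ 0.6426 -0.1817  0.01  ]
[ 0.496  -0.1602  0.01  ]
[ 0.4834 -0.2188  0.01  ]
[ 0.6319 -0.2418  0.01  ]
```

Wand axis is centred at (0.569, -0.201, 0.075), yaw -9°, length 179 mm, window -0.45 rad, all matching the description. I'll flip the tool so the camera stays on the robot's side away from the microscope, and tilt it to look straight at the window.

```bash
python3 -m handwheel '[{"xyz":[0,0,0],"dr":[0,0,-10.7],"claw":-1},{"xyz":[0,0,0],"dr":[0,0,-10.7],"claw":-1},{"xyz":[0,0,0],"dr":[0,0,-10.7],"claw":-1},{"xyz":[0,0,0],"dr":[0,0,-10.7],"claw":-1},{"xyz":[0,0,0],"dr":[0,0,-10.7],"claw":-1},{"xyz":[0,0,0],"dr":[0,0,-10.7],"claw":-1},{"xyz":[0,0,0],"dr":[0,0,-10.7],"claw":-1},{"xyz":[0,0,0],"dr":[0,0,-10.7],"claw":-1}]'
python3 -m handwheel '[{"xyz":[0.9,-0.15,0],"dr":[0,0,-10.7],"claw":-1},{"xyz":[0.9,-0.15,0],"dr":[0,0,-10.7],"claw":-1},{"xyz":[0.9,-0.15,0],"dr":[0,0,-10.7],"claw":-1},{"xyz":[0.9,-0.15,0],"dr":[0,0,-10.7],"claw":-1},{"xyz":[0.9,-0.15,0],"dr":[0,0,-10.7],"claw":-1},{"xyz":[0.9,-0.15,0],"dr":[0,0,-10.7],"claw":-1},{"xyz":[0.9,-0.15,0],"dr":[0,0,-10.7],"claw":-1},{"xyz":[0.9,-0.15,0],"dr":[0,0,-10.7],"claw":-1}]'
python3 -m handwheel '[{"xyz":[0,0,-2],"dr":[-8.5,1.35,-1.6],"claw":-1},{"xyz":[0,0,-3],"dr":[-8.5,1.35,0],"claw":-1},{"xyz":[0,0,-3],"dr":[-8.5,1.35,0],"claw":-1},{"xyz":[0,0,-2],"dr":[0,0,0],"claw":-1},{"xyz":[0,0,0],"dr":[0,0,0],"claw":-1}]'
cat > tgt.py <<'E'
from h import *
import sys
from scipy.spatial.transform import Rotation as Ro
np.set_printoptions(precision=3,suppress=True)
def goal(g,yaw,th,back=0):
    d=np.array([np.cos(yaw),np.sin(yaw),0]); R0=np.c_[np.cross(d,[0,0,-1.]),d,[0,0,-1.]]
    R=Ro.from_rotvec(d*th).as_matrix()@R0
    return np.asarray(g)+R[:,2]*(.0187-back),R
def delta(g,yaw,th,back=0):
    p,R=goal(g,yaw,th,back); s=env.sense()
    print('t',s['time_s'],'shift cm',(p-s['eef_pos'])*100,'turn deg',np.degrees(Ro.from_matrix(R@s['tcp_rot'].T).as_rotvec()),'F',s['contact_force'],'w',s['grip_width'])
    print('q',s['joint_pos'])
E
python3 -c "
from tgt import *
delta([.566,-.2005,.075],np.radians(-9),-.45,.08)"
```

```text
time_s: 3.92
eef_pos: [0.4983, -0.1423, 0.3166]
tcp_rot: [[-0.979, 0.206, -0.0], [0.206, 0.979, 0.0], [0.0, 0.0, -1.0]]
contact_force: [0.3, 0.1, -0.2]
grip_width: 0.998
time_s: 4.92
eef_pos: [0.5706, -0.1541, 0.3166]
tcp_rot: [[0.13, 0.992, -0.0], [0.992, -0.13, 0.0], [0.0, -0.0, -1.0]]
contact_force: [-0.4, -0.3, 0.3]
grip_width: 0.996
time_s: 5.55
eef_pos: [0.5694, -0.1543, 0.2151]
tcp_rot: [[0.134, 0.988, -0.073], [0.89, -0.152, -0.431], [-0.437, -0.007, -0.9]]
contact_force: [0.9, 0.3, 1.0]
grip_width: 0.999
t 5.55 shift cm [ 0.074 -1.985 -8.486] turn deg [ 0.04  -0.407 -0.249] F [0.855 0.323 1.027] w 0.9989353774896622
q [ 0.234  0.334 -0.24   0.443 -1.218 -2.157]
```

```bash
python3 -m handwheel '[{"xyz":[0.1,-1,-4],"dr":[0,-0.4,-0.2],"claw":-1},{"xyz":[0,-1,-4.5],"dr":[0,0,0],"claw":-1},{"xyz":[-0.2,-1,-2.1],"dr":[0,0,0],"claw":-1},{"xyz":[-0.1,-0.7,-1.5],"dr":[0,0,0],"claw":-1},{"xyz":[0,0,0],"dr":[0,0,0],"claw":-1}]'
python3 -c "
from tgt import *
delta([.566,-.2005,.075],np.radians(-9),-.45,.0)
snap('wrist','w4');snap('side','s4')
crop('s4',190,150,330,290,4,'s4c')"
```

```text
time_s: 6.18
eef_pos: [0.5685, -0.1934, 0.0963]
tcp_rot: [[0.145, 0.987, -0.065], [0.889, -0.159, -0.43], [-0.435, 0.004, -0.901]]
contact_force: [0.4, 0.1, 0.7]
grip_width: 0.999
t 6.175 shift cm [-0.375 -1.51  -3.811] turn deg [0.018 0.253 0.16 ] F [0.446 0.088 0.745] w 0.9993771684125778
q [ 0.154  0.439 -0.426  0.545 -0.926 -2.267]
```

View pics/w4.png

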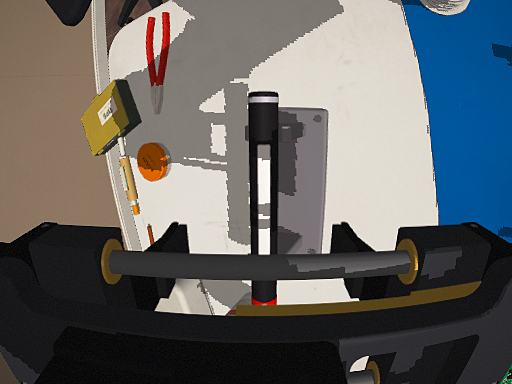

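View pics/s4c.png

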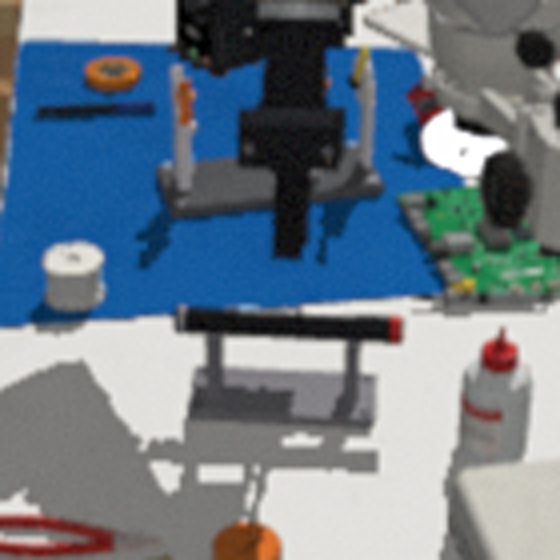

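The wrist view shows the wand (column 262) centred between the fingers (columns 180 and 340). The window faces the camera. I'll check the side-view fingertip with the projection, then close in.

```bash
python3 -c "
from tgt import *
s=env.sense();c=viewer.camera_info('side');T=c['cam_to_world']
for k in(-.05,0,.05): print(proj(c,T,s['eef_pos']+k*s['tcp_rot'][:,0]))
print(proj(c,T,[.569,-.201,.075]))"
python3 -m handwheel '[{"xyz":[-0.1,-0.5,-1.3],"dr":[0,0.2,0.1],"claw":-1},{"xyz":[-0.1,-0.5,-1.3],"dr":[0,0,0],"claw":-1},{"xyz":[-0.15,-0.5,-1.2],"dr":[0,0,0],"claw":-1},{"xyz":[0,0,0],"dr":[0,0,0],"claw":-1}]'
python3 -c "
from tgt import *
delta([.566,-.2005,.075],np.radians(-9),-.45,.0)"
```

```text
[261.326 225.512]
[262.255 223.287]
[263.116 221.224]
[262.208 230.633]
time_s: 6.78
eef_pos: [0.5632, -0.2092, 0.0563]
tcp_rot: [[0.141, 0.987, -0.071], [0.889, -0.158, -0.43], [-0.436, -0.003, -0.9]]
contact_force: [0.4, 0.2, 0.1]
grip_width: 1.004
t 6.775 shift cm [0.15  0.066 0.191] turn deg [ 0.03  -0.167  0.104] F [0.387 0.206 0.117] w 1.0037785832441841
q [ 0.12   0.484 -0.485  0.601 -0.833 -2.31 ]
```

```bash
python3 -c "
from tgt import *
snap('wrist','w5');snap('side','s5')
crop('s5',190,150,330,290,4,'s5c')
s=env.sense();c=viewer.camera_info('side');T=c['cam_to_world']
for k in(-.05,0,.05): print(proj(c,T,s['eef_pos']+k*s['tcp_rot'][:,0]))
"
```

```text
[260.104 239.355]
[261.012 236.637]
[261.854 234.116]
```

View pics/s5c.png

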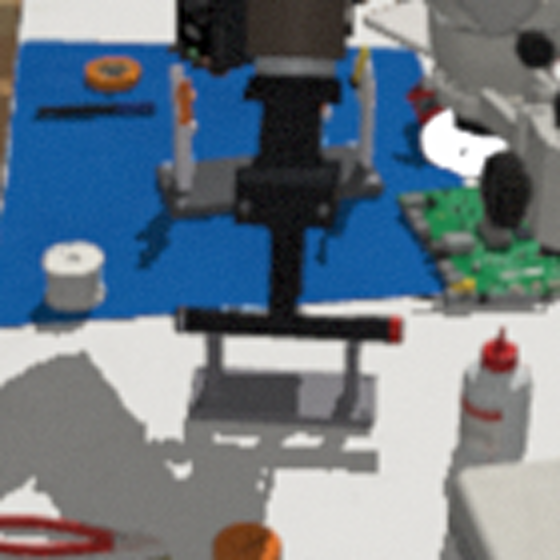

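View pics/w5.png

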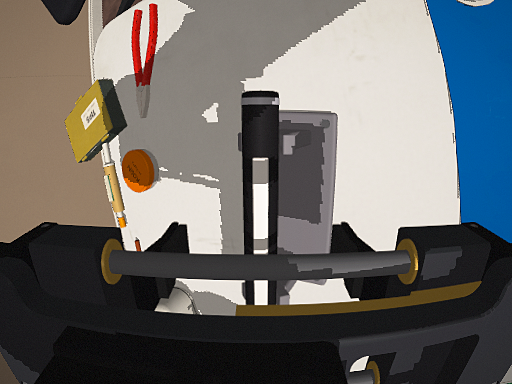

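```bash
python3 -c "
from tgt import *
c=viewer.camera_info('wrist')
for f in('w4','w5'):
  T=np.load(f'pics/{f}_T.npy'); print(f,T[:3,3])
  for p in ([.480,-.187,.086],[.52,-.193,.085],[.496,-.16,.01],[.4834,-.2188,.01]): print(proj(c,T,p,True).round(1))
s=env.sense(); print(s['tcp_rot'].T@(np.load('pics/w5_T.npy')[:3,3]-s['eef_pos']))
crop('s5',225,150,295,250,8,'s5d'); crop('side0',120,10,200,120,6,'s0d')
cs=viewer.camera_info('side')
print(proj(cs,cs['cam_to_world'],[.173,.5999,.1857]))
"
```

```text
w4 [ 0.509 -0.097  0.274]
[256.   90.7]
[257.2 147.5]
[322.9 109. ]
[262.3 104.9]
w5 [ 0.505 -0.113  0.235]
[250.9  90. ]
[252.4 161. ]
[331.7 112.7]
[260.1 107.4]
[-0.    -0.074 -0.197]
[161.186 116.038]
```

View pics/s5d.png

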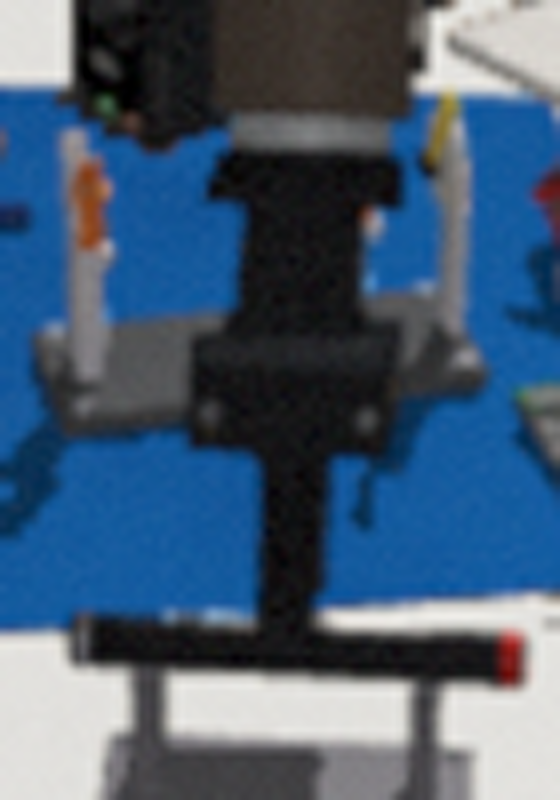

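View pics/s0d.png

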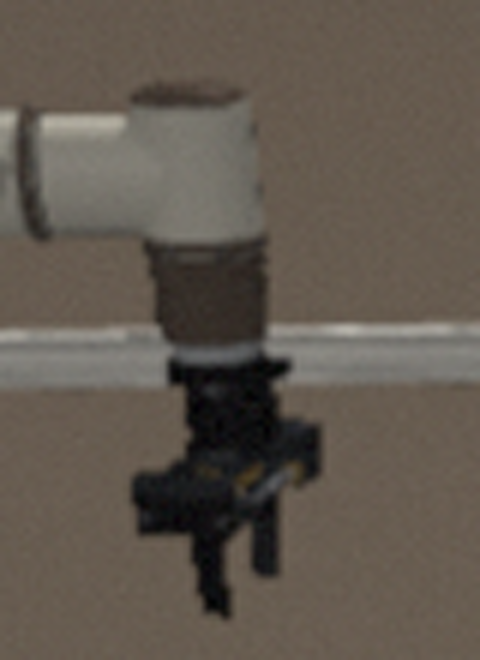

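```bash
python3 -c "
from tgt import *
im=cv2.imread('pics/w2.png'); im=cv2.convertScaleAbs(im,alpha=2.5,beta=20)[200:330,120:400]; cv2.imwrite('pics/w2f.png',cv2.resize(im,None,fx=2.85,fy=2.85,interpolation=cv2.INTER_CUBIC))
ci=viewer.camera_info('wrist');T=np.load('pics/w5_T.npy');s=env.sense()
for t in(0,-.0187,-.035,-.07):
  for x in(.0435,.0585):
    for y in(-.0095,.0095): print(t,x,y,proj(ci,T,s['eef_pos']+s['tcp_rot']@[x,y,t],True).round(0),proj(ci,T,s['eef_pos']+s['tcp_rot']@[-x,y,t],True).round(0))
"
```

```text
0 0.0435 -0.0095 [321. 207.] [198. 207.]
0 0.0435 0.0095 [320. 232.] [200. 232.]
0 0.0585 -0.0095 [342. 207.] [178. 207.]
0 0.0585 0.0095 [339. 232.] [180. 231.]
-0.0187 0.0435 -0.0095 [327. 216.] [193. 216.]
-0.0187 0.0435 0.0095 [325. 243.] [195. 243.]
-0.0187 0.0585 -0.0095 [349. 216.] [171. 216.]
-0.0187 0.0585 0.0095 [346. 242.] [173. 242.]
-0.035 0.0435 -0.0095 [333. 225.] [187. 225.]
-0.035 0.0435 0.0095 [330. 254.] [190. 253.]
-0.035 0.0585 -0.0095 [356. 225.] [163. 225.]
-0.035 0.0585 0.0095 [353. 253.] [167. 253.]
-0.07 0.0435 -0.0095 [349. 251.] [171. 251.]
-0.07 0.0435 0.0095 [344. 284.] [175. 284.]
-0.07 0.0585 -0.0095 [377. 250.] [143. 250.]
-0.07 0.0585 0.0095 [371. 282.] [149. 282.]
```

View pics/w2f.png

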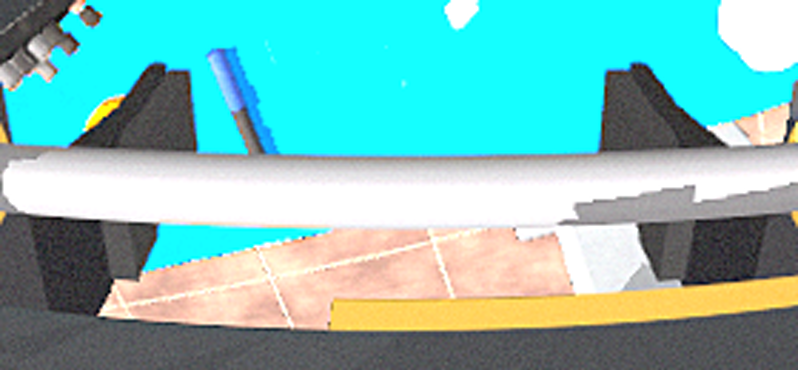

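The side view shows the fingertips ending about 10 px (some 35 mm) above where the TCP reading puts them. The wrist view agrees: the inner tip corners at (187,225) and (332,225) match points 35 mm behind the TCP. Either the open fingers retract or the reading is offset. I'll close partway and look.

```bash
python3 -m handwheel '[{"xyz":[0,0,0],"dr":[0,0,0],"claw":0},{"xyz":[0,0,0],"dr":[0,0,0],"claw":0},{"xyz":[0,0,0],"dr":[0,0,0],"claw":0},{"xyz":[0,0,0],"dr":[0,0,0],"claw":0}]' 10
python3 -c "
from tgt import *
snap('wrist','w6')
im=cv2.imread('pics/w6.png'); im=cv2.convertScaleAbs(im,alpha=1.5,beta=20)[80:330,120:400]; cv2.imwrite('pics/w6f.png',cv2.resize(im,None,fx=2.4,fy=2.4,interpolation=cv2.INTER_CUBIC))
ci=viewer.camera_info('wrist');T=np.load('pics/w6_T.npy');s=env.sense(); x=.0435*s['grip_width']; print(x)
for t in(0,-.0187,-.035):
  for y in(-.0095,.0095): print(t,x,y,proj(ci,T,s['eef_pos']+s['tcp_rot']@[x,y,t],True).round(0),proj(ci,T,s['eef_pos']+s['tcp_rot']@[-x,y,t],True).round(0))
"
```

```text
time_s: 7.38
eef_pos: [0.5648, -0.2084, 0.0579]
tcp_rot: [[0.142, 0.988, -0.068], [0.889, -0.157, -0.43], [-0.435, 0.001, -0.9]]
contact_force: [-0.4, -0.2, 0.8]
grip_width: 0.632
0.025350438719301947
0 0.025350438719301947 -0.0095 [296. 205.] [224. 205.]
0 0.025350438719301947 0.0095 [295. 230.] [225. 229.]
-0.0187 0.025350438719301947 -0.0095 [299. 214.] [220. 213.]
-0.0187 0.025350438719301947 0.0095 [298. 240.] [221. 240.]
-0.035 0.025350438719301947 -0.0095 [302. 223.] [217. 223.]
-0.035 0.025350438719301947 0.0095 [301. 251.] [218. 251.]
```

View pics/w6f.png

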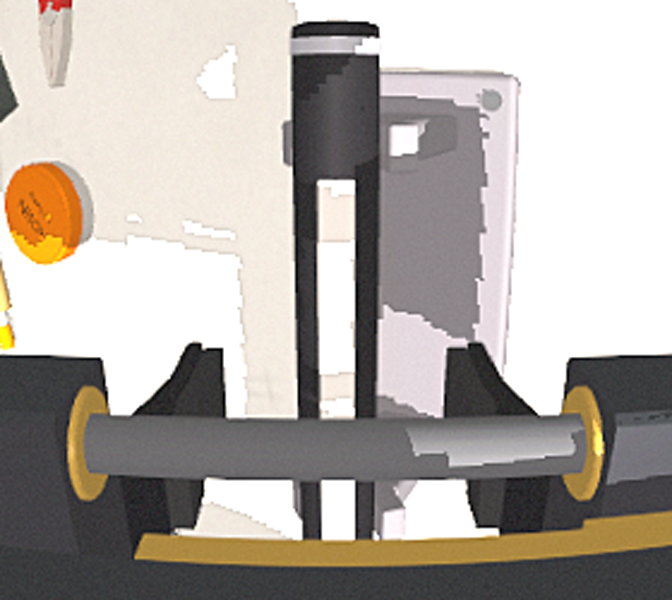

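The tips stay at row 225 as the jaws close, so this isn't a retraction. The fingers really end about 35 mm behind the reported TCP. I'll reopen, go 2 cm further along the tool, and check visually.

```bash
python3 -m handwheel '[{"xyz":[0,0,0],"dr":[0,0,0],"claw":-1},{"xyz":[-0.1,-0.4,-0.9],"dr":[0,0,0],"claw":-1},{"xyz":[-0.1,-0.5,-0.9],"dr":[0,0,0],"claw":-1},{"xyz":[0,0,0],"dr":[0,0,0],"claw":-1}]' 10
python3 -c "
from tgt import *
snap('wrist','w7');snap('side','s7')
crop('s7',225,150,295,250,8,'s7d')
crop('w7',120,60,400,330,2.2,'w7f')
s=env.sense();c=viewer.camera_info('side');T=c['cam_to_world']
for k in(-.05,0,.05): print(proj(c,T,s['eef_pos']+k*s['tcp_rot'][:,0]))
"
```

```text
time_s: 7.92
eef_pos: [0.5613, -0.2182, 0.0384]
tcp_rot: [[0.141, 0.987, -0.071], [0.889, -0.158, -0.43], [-0.436, -0.002, -0.9]]
contact_force: [0.4, -0.0, -0.1]
grip_width: 0.943
[259.577 246.   ]
[260.505 243.033]
[261.365 240.281]
```

View pics/s7d.png

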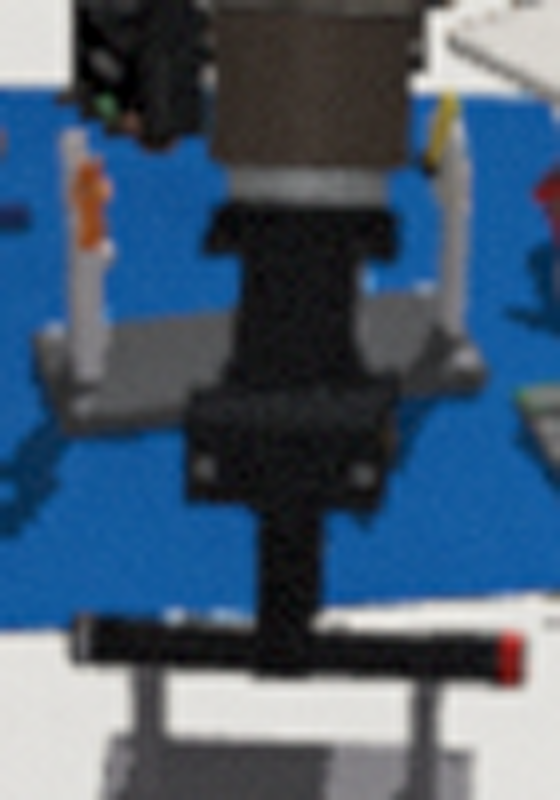

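View pics/w7f.png

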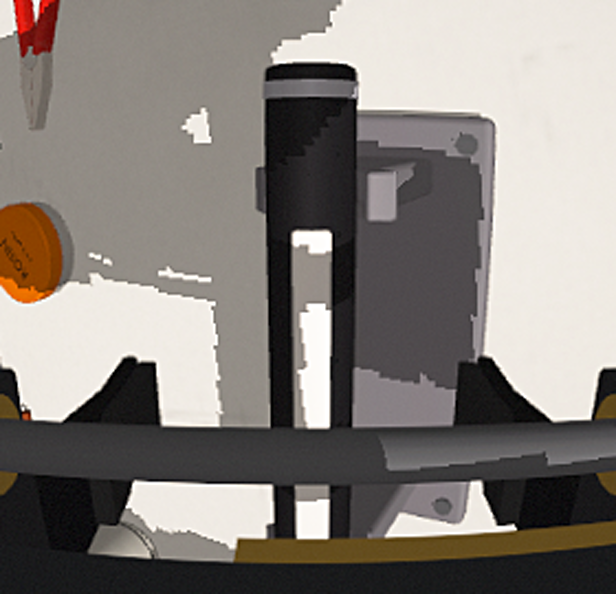

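With the 37 mm offset confirmed again (tip at row 234 against a projected 246), 15 mm more brings the pads' grasp point to the wand axis.

```bash
sed -i 's/(.0187-back)/(.0557-back)/' tgt.py
python3 -m handwheel '[{"xyz":[0,-0.3,-0.7],"dr":[0,0,0],"claw":-1},{"xyz":[0,-0.3,-0.6],"dr":[0,0,0],"claw":-1},{"xyz":[0,0,0],"dr":[0,0,0],"claw":-1}]' 10
python3 -c "
from tgt import *
delta([.566,-.2005,.075],np.radians(-9),-.45,.0)
snap('side','s8');snap('wrist','w8')
crop('s8',225,150,295,250,8,'s8d')
crop('w8',120,60,400,330,2.2,'w8f')
"
```

```text
time_s: 8.4
eef_pos: [0.562, -0.2238, 0.0261]
tcp_rot: [[0.142, 0.987, -0.07], [0.889, -0.158, -0.43], [-0.435, -0.001, -0.9]]
contact_force: [0.6, -0.5, 0.1]
grip_width: 0.996
t 8.4 shift cm [ 0.021 -0.06  -0.121] turn deg [ 0.015 -0.061  0.077] F [ 0.646 -0.477  0.15 ] w 0.9963895340544021
q [ 0.085  0.521 -0.526  0.663 -0.757 -2.356]
```

View pics/s8d.png

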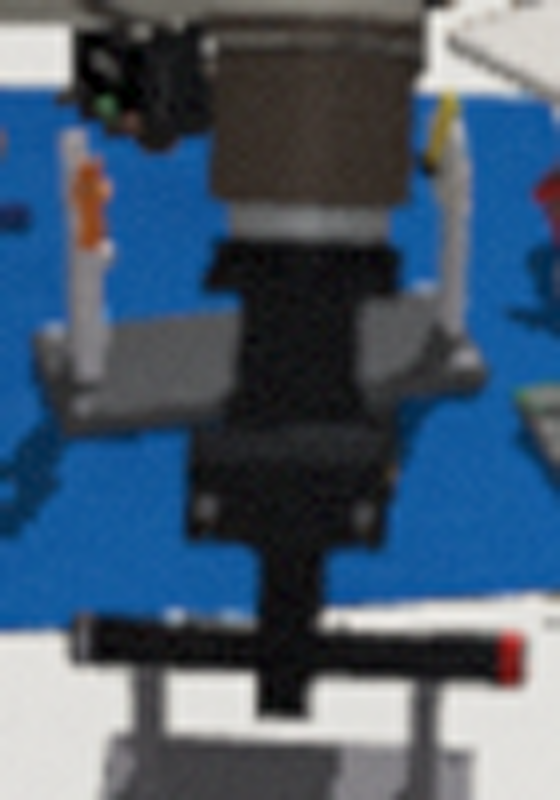

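View pics/w8f.png

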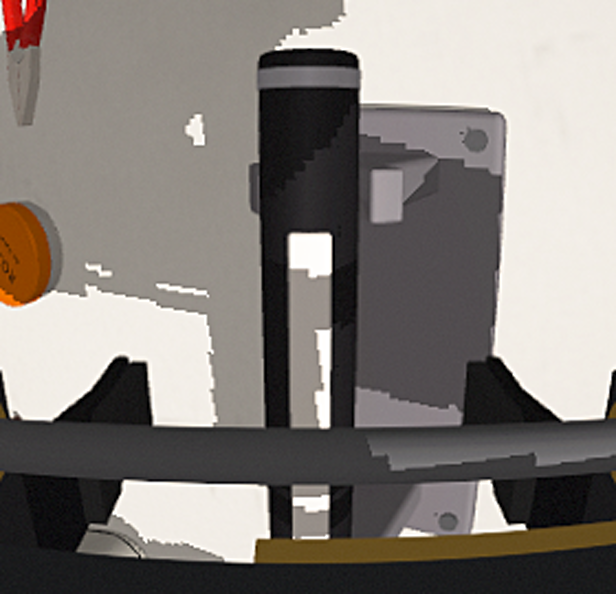

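Fingertips now extend below the wand, which is centred between the pads (columns 258–360 against tips at 150 and 467). Closing.

```bash
python3 -m handwheel '[{"xyz":[0,0,0],"dr":[0,0,0],"claw":1},{"xyz":[0,0,0],"dr":[0,0,0],"claw":1},{"xyz":[0,0,0],"dr":[0,0,0],"claw":1},{"xyz":[0,0,0],"dr":[0,0,0],"claw":1},{"xyz":[0,0,0],"dr":[0,0,0],"claw":1},{"xyz":[0,0,0],"dr":[0,0,0],"claw":1},{"xyz":[0,0,0],"dr":[0,0,0],"claw":1},{"xyz":[0,0,0],"dr":[0,0,0],"claw":1}]' 45
python3 -m handwheel '[{"xyz":[0,0,0],"dr":[0,0,0],"claw":1},{"xyz":[0,0,0.5],"dr":[0,0,0],"claw":1},{"xyz":[0,0,3],"dr":[0,0,0],"claw":1},{"xyz":[0,0,3],"dr":[0,0,0],"claw":1},{"xyz":[0,0,0],"dr":[0,0,0],"claw":1}]' 45
python3 -c "
from tgt import *
snap('side','s9');snap('wrist','w9')
crop('s9',190,150,330,250,5,'s9d')
crop('w9',120,60,400,330,2.2,'w9f')
"
```

```text
time_s: 9.5
eef_pos: [0.5629, -0.2233, 0.0267]
tcp_rot: [[0.142, 0.988, -0.067], [0.889, -0.157, -0.429], [-0.435, 0.001, -0.901]]
contact_force: [0.4, 0.7, -0.1]
grip_width: 0.239
time_s: 10.12
eef_pos: [0.5644, -0.2233, 0.094]
tcp_rot: [[0.144, 0.988, -0.063], [0.889, -0.157, -0.429], [-0.434, 0.006, -0.901]]
contact_force: [0.5, 0.4, -1.8]
grip_width: 0.237
```

View pics/s9d.png

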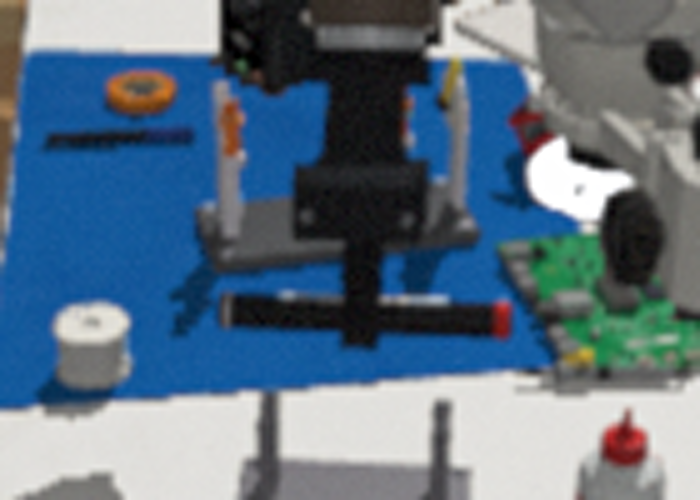

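View pics/w9f.png

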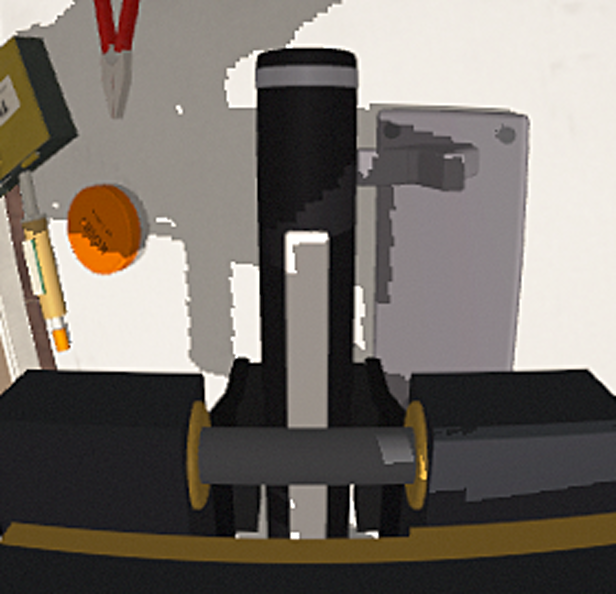

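Gripped (opening about 21 mm) and lifted clear, with the window still centred towards the camera. Next I work out the move above the holder from the grasp relation.

```bash
cat >> tgt.py <<'E'
Rg=np.array([[0.142,0.988,-0.067],[0.889,-0.157,-0.429],[-0.435,0.001,-0.901]]);eg=np.array([.5629,-.2233,.0267])
ot=Rg.T@(np.array([.569,-.2012,.075])-eg)   # wand origin in tool
def wnow():
    s=env.sense(); R=s['tcp_rot'];return s['eef_pos']+R@ot
def place(up,p=None,pos=None,yaw=None):
    h=np.load('hold.npy'); p=h[3] if p is None else p; yaw=h[2] if yaw is None else yaw
    _,R=goal([0,0,0],yaw,p); w=np.array([*h[:2],.105+up]) if pos is None else np.asarray(pos)
    s=env.sense(); t=w-R@ot
    print('t',s['time_s'],'wand',wnow(),'tgt tcp',t,'shift cm',(t-s['eef_pos'])*100,'turn deg',np.degrees(Ro.from_matrix(R@s['tcp_rot'].T).as_rotvec()),'F',s['contact_force'],'w',s['grip_width'],'\nq',s['joint_pos'])
E
python3 -c "
from tgt import *
print(ot)
place(.1)"
```

```text
[-0.     0.003 -0.053]
t 10.225 wand [ 0.568 -0.201  0.14 ] tgt tcp [0.555 0.18  0.162] shift cm [-0.657 40.302  7.078] turn deg [61.951 -0.471 15.606] F [-0.908  0.78  -2.126] w 0.24113952579824366 
q [ 0.1    0.441 -0.444  0.569 -0.894 -2.238]
```

```bash
python3 -m handwheel '[{"xyz":[0,0,4.5],"dr":[0,0,0],"claw":1},{"xyz":[0,2.5,4.5],"dr":[5,0,1.2],"claw":1},{"xyz":[-0.1,5,0],"dr":[7.1,0,1.8],"claw":1},{"xyz":[-0.1,5,0],"dr":[7.1,0,1.8],"claw":1},{"xyz":[-0.1,5,0],"dr":[7.1,0,1.8],"claw":1},{"xyz":[-0.1,5,0],"dr":[7.1,0,1.8],"claw":1},{"xyz":[-0.1,5,0],"dr":[7.1,0,1.8],"claw":1},{"xyz":[-0.1,5,0],"dr":[7.1,0,1.8],"claw":1}]'
python3 -m handwheel '[{"xyz":[-0.1,4,0],"dr":[7.1,0,1.8],"claw":1},{"xyz":[0,3,0],"dr":[5,0,1.2],"claw":1},{"xyz":[0,0,0],"dr":[0,0,0],"claw":1}]'
python3 -c "
from tgt import *
place(.1)
snap('side','s10');snap('wrist','w10');snap('top','t10')
crop('s10',190,50,330,220,3.5,'s10d')
"
```

```text
time_s: 11.22
eef_pos: [0.5556, 0.1028, 0.1804]
tcp_rot: [[-0.06, 0.996, -0.064], [0.926, 0.08, 0.369], [0.372, -0.037, -0.927]]
contact_force: [-1.0, -0.1, -2.5]
grip_width: 0.237
time_s: 11.6
eef_pos: [0.5547, 0.1709, 0.1791]
tcp_rot: [[-0.103, 0.991, -0.089], [0.826, 0.136, 0.547], [0.554, -0.017, -0.832]]
contact_force: [-0.9, -0.2, -2.0]
grip_width: 0.24
t 11.6 wand [0.562 0.142 0.223] tgt tcp [0.555 0.18  0.162] shift cm [ 0.076  0.86  -1.699] turn deg [ 2.424 -0.66   0.427] F [-0.874 -0.244 -2.007] w 0.2403704724679926 
q [ 0.197  0.365  0.035 -0.617 -1.279 -1.442]
```

View pics/s10d.png

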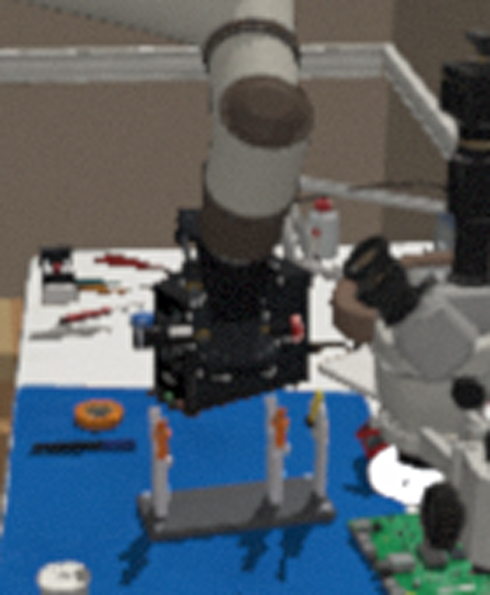

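View pics/w10.png

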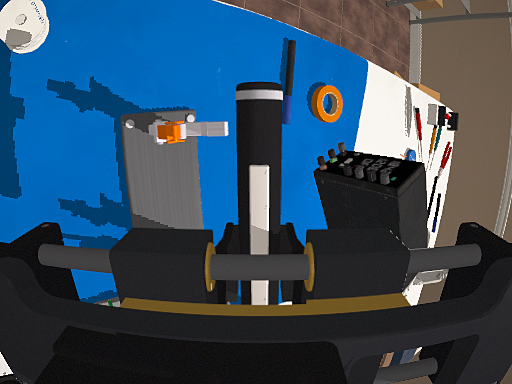

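View pics/t10.png

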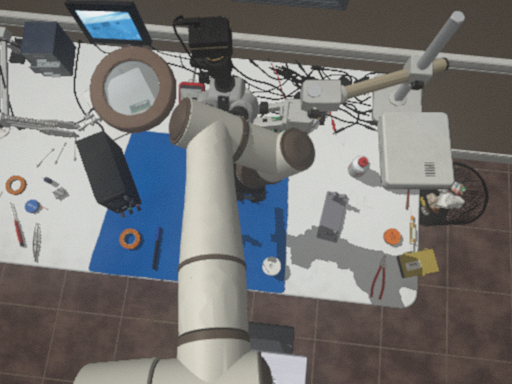

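Wand is above the holder, window still centred on the tube in the wrist view (wand column 258, near clip at (175,130)). Correcting the remaining pose and going to 60 mm above the seat.

```bash
python3 -m handwheel '[{"xyz":[0.1,0.8,-1.5],"dr":[2.4,-0.6,0.4],"claw":1},{"xyz":[0,0,-2],"dr":[0,0,0],"claw":1},{"xyz":[0,0,-2],"dr":[0,0,0],"claw":1},{"xyz":[0,0,0],"dr":[0,0,0],"claw":1}]'
python3 -c "
from tgt import *
place(.06)
snap('side','s11');snap('wrist','w11')
crop('s11',190,90,330,230,4.2,'s11d')
crop('w11',80,60,360,320,2.2,'w11d')
"
```

```text
time_s: 12.25
eef_pos: [0.5552, 0.1792, 0.1243]
tcp_rot: [[-0.116, 0.99, -0.085], [0.801, 0.143, 0.581], [0.587, -0.001, -0.809]]
contact_force: [-0.3, 0.2, -1.8]
grip_width: 0.243
t 12.25 wand [0.562 0.148 0.167] tgt tcp [0.555 0.18  0.122] shift cm [ 0.018  0.034 -0.221] turn deg [-0.005 -0.033 -0.009] F [-0.318  0.246 -1.773] w 0.24297348260754606 
q [ 0.18   0.428 -0.019 -0.683 -1.194 -1.324]
```

View pics/s11d.png

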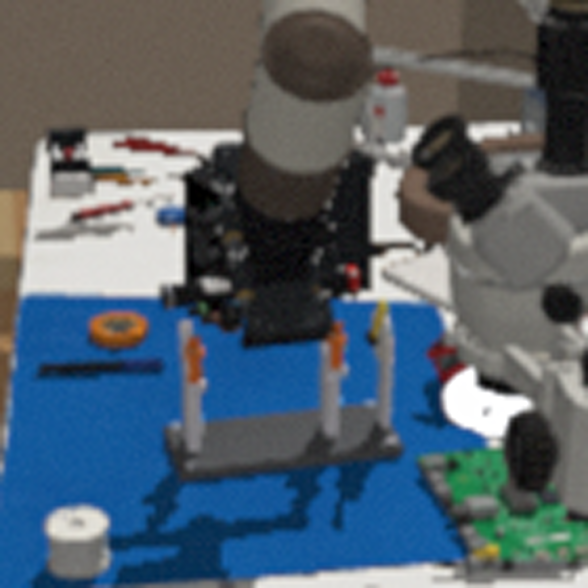

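View pics/w11d.png

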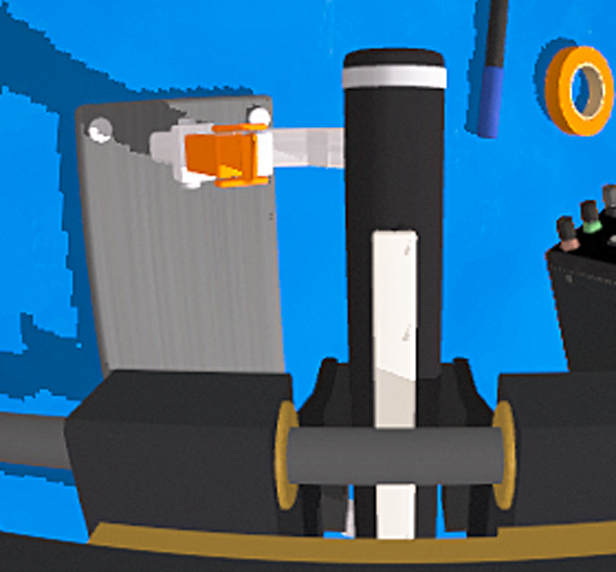

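```bash
python3 -c "
from tgt import *
exec(open('fit.py').read().split('O=[')[0].split('import least_squares')[1].split('T=np.load')[0])
ci=viewer.camera_info('wrist');T=np.load('pics/w11_T.npy');h=np.load('hold.npy')
c,s=np.cos(h[2]),np.sin(h[2])
def H(p): return np.array([h[0]+s*p[0]+c*p[1],h[1]-c*p[0]+s*p[1],p[2]])
def Hi(P): d=P[:2]-h[:2]; return np.array([s*d[0]-c*d[1],c*d[0]+s*d[1]])
px=lambda x,y:(80+x/2.2,60+y/2.2)
for n,q,z in[('NR',(77,103),.012),('NL',(270,97),.012),('right edge',(105,370),.012),('left edge',(284,370),.012),('boltR',(99,130),.014),('boltL',(259,116),.014)]: 
  P=atz(ci,T,*px(*q),z,True); print(n,P.round(4),'holder xy',Hi(P).round(4))
print('exp near y',h[4]-.107)
w=wnow(); d=env.sense()['tcp_rot'][:,1]; print('wand',w,d)
pr=lambda P:((proj(ci,T,P,True)-[80,60])*2.2).round(0)
print('wand near end pred',pr(w-.09*d), 'window start', pr(w-.052*d-.011*env.sense()['tcp_rot'][:,2]))
cs=viewer.camera_info('side')
for k in(.09,-.09): print('side',(proj(cs,cs['cam_to_world'],w+k*d)-[190,90])*4.2)
"

```

```text
NR [0.484 0.092 0.012] holder xy [ 0.044 -0.086]
NL [0.473 0.179 0.012] holder xy [-0.044 -0.084]
right edge [0.597 0.11  0.012] holder xy [0.043 0.029]
left edge [0.604 0.201 0.012] holder xy [-0.046  0.048]
boltR [0.495 0.103 0.014] holder xy [ 0.036 -0.074]
boltL [0.482 0.174 0.014] holder xy [-0.037 -0.076]
exp near y -0.08784873768687644
wand [0.564 0.148 0.17 ] [0.99  0.144 0.004]
wand near end pred [396.  55.] window start [396. 235.]
side [359.276 273.636]
side [163.614 292.143]
```

Holder coordinates re-measured from this close view agree with the fit to 1–2 mm, and the wand's predicted end (column 396) matches the picture (395). Going down to just above the rollers, then pressing.

```bash
python3 -m handwheel '[{"xyz":[0,0,-1.2],"dr":[0,0,0],"claw":1},{"xyz":[0,0,-1.2],"dr":[0,0,0],"claw":1},{"xyz":[0,0,-0.8],"dr":[0,0,0],"claw":1},{"xyz":[0,0,0],"dr":[0,0,0],"claw":1}]' 55
python3 -c "
from tgt import *
place(.03)
snap('side','s12');snap('wrist','w12')
crop('s12',190,90,330,230,4.2,'s12d')
crop('w12',80,60,360,320,2.2,'w12d')
"
```

```text
time_s: 12.85
eef_pos: [0.5561, 0.1794, 0.0937]
tcp_rot: [[-0.117, 0.99, -0.082], [0.8, 0.143, 0.582], [0.588, 0.003, -0.809]]
contact_force: [0.6, 0.0, -1.2]
grip_width: 0.237
t 12.85 wand [0.563 0.148 0.137] tgt tcp [0.555 0.18  0.092] shift cm [-0.072  0.01  -0.159] turn deg [-0.061  0.138 -0.006] F [ 0.578  0.005 -1.181] w 0.23658785745838823 
q [ 0.177  0.465 -0.043 -0.701 -1.146 -1.277]
```

View pics/s12d.png

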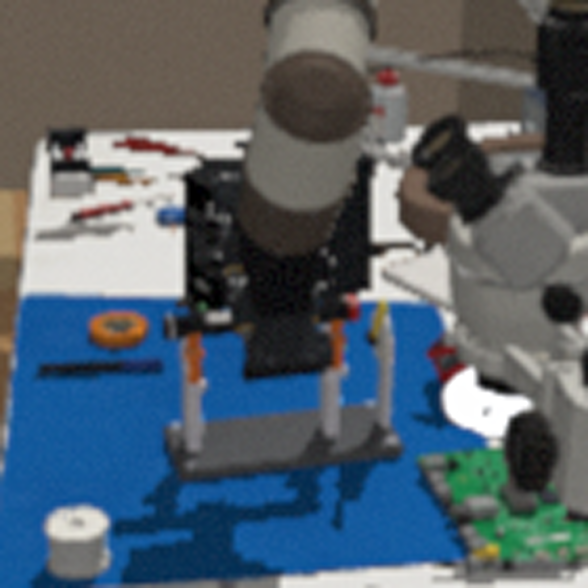

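View pics/w12d.png

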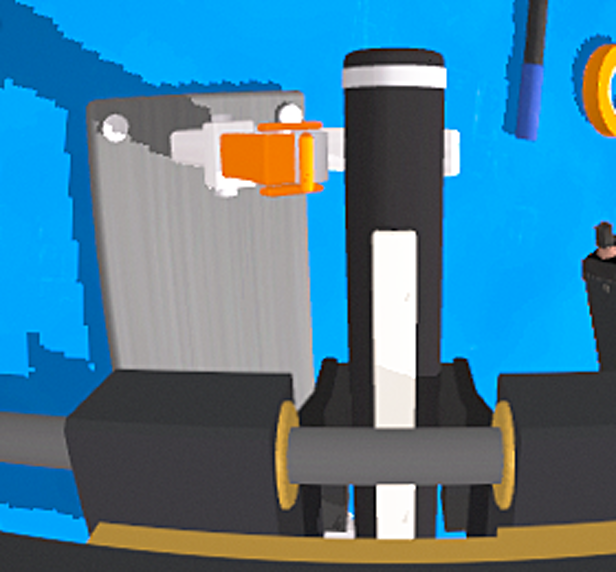

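Wand sits just above the rollers, prong tip visible at (452,150) on its left side and orange jaw to its right. Pressing in.

```bash
python3 -m handwheel '[{"xyz":[-0.05,0,-0.4],"dr":[0,0.1,0],"claw":1},{"xyz":[0,0,-0.4],"dr":[0,0,0],"claw":1},{"xyz":[0,0,-0.4],"dr":[0,0,0],"claw":1},{"xyz":[0,0,-0.4],"dr":[0,0,0],"claw":1}]' 58
python3 -c "
from tgt import *
place(0.0)"
python3 -m handwheel '[{"xyz":[0,0,-0.4],"dr":[0,0,0],"claw":1},{"xyz":[0,0,-0.4],"dr":[0,0,0],"claw":1},{"xyz":[0,0,0],"dr":[0,0,0],"claw":1}]' 58
python3 -c "
from tgt import *
place(0.0)"
```

```text
time_s: 13.45
eef_pos: [0.5557, 0.1825, 0.0807]
tcp_rot: [[-0.119, 0.989, -0.083], [0.797, 0.145, 0.587], [0.592, 0.004, -0.806]]
contact_force: [-2.2, 7.3, 3.9]
grip_width: 0.236
t 13.45 wand [0.563 0.151 0.123] tgt tcp [0.555 0.18  0.062] shift cm [-0.03  -0.296 -1.864] turn deg [-0.394  0.155 -0.106] F [-2.235  7.29   3.89 ] w 0.2362851573486667 
q [ 0.177  0.482 -0.051 -0.714 -1.128 -1.254]
time_s: 13.82
eef_pos: [0.5557, 0.1817, 0.0704]
tcp_rot: [[-0.117, 0.99, -0.083], [0.798, 0.144, 0.585], [0.591, 0.002, -0.807]]
contact_force: [0.6, 7.0, -3.5]
grip_width: 0.236
t 13.825 wand [0.563 0.15  0.113] tgt tcp [0.555 0.18  0.062] shift cm [-0.027 -0.222 -0.832] turn deg [-0.243  0.087 -0.012] F [ 0.552  6.994 -3.491] w 0.2356940328282383 
q [ 0.176  0.495 -0.059 -0.718 -1.113 -1.242]
```

```bash
python3 -m handwheel '[{"xyz":[0,0,-0.3],"dr":[0,0,0],"claw":1},{"xyz":[0,0,-0.3],"dr":[0,0,0],"claw":1},{"xyz":[0,0,-0.2],"dr":[0,0,0],"claw":1},{"xyz":[0,0,-0.1],"dr":[0,0,0],"claw":1},{"xyz":[0,0,0],"dr":[0,0,0],"claw":1}]' 58
python3 -c "
from tgt import *
place(0.0)
snap('side','s13');snap('wrist','w13')
crop('s13',220,130,300,210,7,'s13d')
crop('w13',80,60,360,320,2.2,'w13d')
"
```

```text
time_s: 14.45
eef_pos: [0.5558, 0.1814, 0.0617]
tcp_rot: [[-0.118, 0.99, -0.083], [0.799, 0.144, 0.584], [0.59, 0.002, -0.807]]
contact_force: [-0.7, 4.9, -2.3]
grip_width: 0.237
t 14.45 wand [0.563 0.15  0.105] tgt tcp [0.555 0.18  0.062] shift cm [-0.037 -0.185  0.035] turn deg [-0.222  0.112 -0.039] F [-0.721  4.915 -2.321] w 0.23692517274157965 
q [ 0.175  0.506 -0.064 -0.723 -1.101 -1.229]
```

View pics/s13d.png

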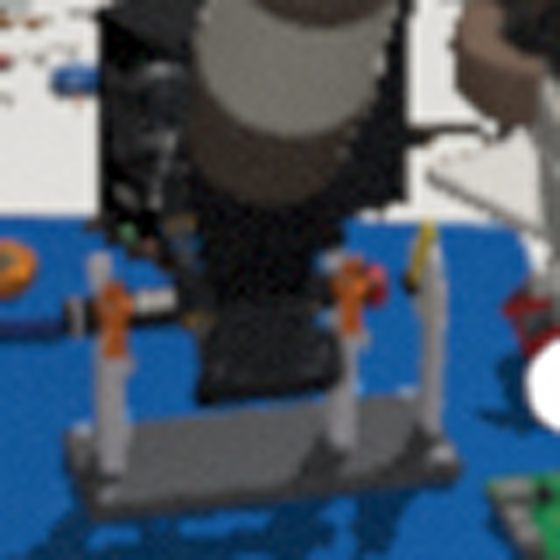

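View pics/w13d.png

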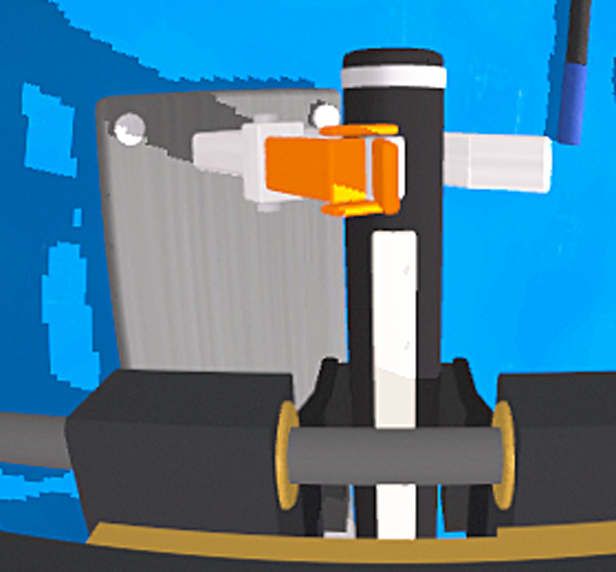

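```bash
python3 -m handwheel '[{"xyz":[0,0.1,-0.1],"dr":[0,0,0],"claw":1},{"xyz":[0,0,-0.1],"dr":[0,0,0],"claw":1},{"xyz":[0,0,0],"dr":[0,0,0],"claw":1}]' 58
python3 -c "
from tgt import *
place(0.0)"
python3 -m handwheel '[{"xyz":[0,0,-0.2],"dr":[0,0,0],"claw":1},{"xyz":[0,0,0],"dr":[0,0,0],"claw":1}]' 58
python3 -c "
from tgt import *
place(0.0)"
```

```text
time_s: 14.92
eef_pos: [0.5558, 0.1816, 0.0614]
tcp_rot: [[-0.119, 0.989, -0.083], [0.799, 0.145, 0.584], [0.59, 0.003, -0.807]]
contact_force: [-2.9, 2.4, 6.2]
grip_width: 0.234
t 14.925 wand [0.563 0.15  0.104] tgt tcp [0.555 0.18  0.062] shift cm [-0.04  -0.207  0.064] turn deg [-0.218  0.17  -0.115] F [-2.89   2.421  6.177] w 0.23431349600054913 
q [ 0.175  0.507 -0.064 -0.723 -1.101 -1.227]
time_s: 15.18
eef_pos: [0.5558, 0.1817, 0.0614]
tcp_rot: [[-0.121, 0.989, -0.083], [0.798, 0.147, 0.585], [0.591, 0.004, -0.807]]
contact_force: [-5.4, 0.5, 14.1]
grip_width: 0.236
t 15.175 wand [0.563 0.15  0.104] tgt tcp [0.555 0.18  0.062] shift cm [-0.039 -0.215  0.071] turn deg [-0.287  0.218 -0.202] F [-5.383  0.485 14.078] w 0.23622591610819957 
q [ 0.175  0.507 -0.064 -0.724 -1.101 -1.224]
```

Height stays at the seat (0.104–0.105) while force rises: it is bottomed. One more firm press, then relax and look before opening.

```bash
python3 -m handwheel '[{"xyz":[0,0,-0.25],"dr":[0,0,0],"claw":1},{"xyz":[0,0,0],"dr":[0,0,0],"claw":1}]' 58
python3 -m handwheel '[{"xyz":[0,0,0.25],"dr":[0,0,0],"claw":1},{"xyz":[0,0,0.25],"dr":[0,0,0],"claw":1},{"xyz":[0,0,0],"dr":[0,0,0],"claw":1}]' 58
python3 -c "
from tgt import *
place(0.0)
snap('wrist','w14')
crop('w14',80,60,360,320,2.2,'w14d')
"
```

```text
time_s: 15.42
eef_pos: [0.5558, 0.1817, 0.0613]
tcp_rot: [[-0.123, 0.989, -0.083], [0.797, 0.149, 0.586], [0.592, 0.006, -0.806]]
contact_force: [-7.3, -0.3, 24.0]
grip_width: 0.239
time_s: 15.8
eef_pos: [0.5558, 0.1816, 0.0614]
tcp_rot: [[-0.119, 0.989, -0.083], [0.799, 0.145, 0.584], [0.59, 0.003, -0.808]]
contact_force: [-2.1, 4.0, 6.2]
grip_width: 0.24
t 15.8 wand [0.563 0.15  0.104] tgt tcp [0.555 0.18  0.062] shift cm [-0.041 -0.205  0.067] turn deg [-0.194  0.154 -0.078] F [-2.127  4.014  6.2  ] w 0.23988642786874675 
q [ 0.175  0.507 -0.064 -0.722 -1.1   -1.228]
```

View pics/w14d.png

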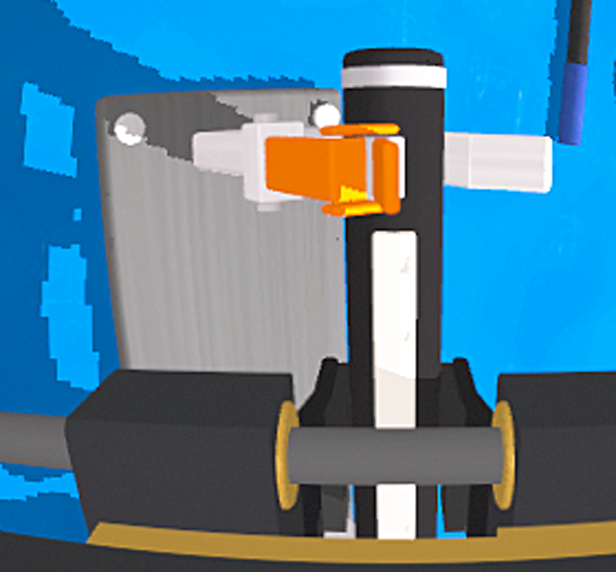

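Near jaw is back over the wand, window column 395 centred on it. Opening.

```bash
python3 -m handwheel '[{"xyz":[0,0,0],"dr":[0,0,0],"claw":-1},{"xyz":[0,0,0],"dr":[0,0,0],"claw":-1},{"xyz":[0,0,0],"dr":[0,0,0],"claw":-1},{"xyz":[0,0,0],"dr":[0,0,0],"claw":-1},{"xyz":[0,0,0],"dr":[0,0,0],"claw":-1},{"xyz":[0,0,0],"dr":[0,0,0],"claw":-1},{"xyz":[0,0,0],"dr":[0,0,0],"claw":-1},{"xyz":[0,0,0],"dr":[0,0,0],"claw":-1}]' 58
python3 -m handwheel '[{"xyz":[0.1,-0.9,1.2],"dr":[0,0,0],"claw":-1},{"xyz":[0.2,-1.8,2.4],"dr":[0,0,0],"claw":-1},{"xyz":[0.2,-1.8,2.4],"dr":[0,0,0],"claw":-1},{"xyz":[0.2,-1.8,2.4],"dr":[0,0,0],"claw":-1},{"xyz":[0,-1.8,2.4],"dr":[0,0,0],"claw":-1},{"xyz":[-0.5,-1.8,2.4],"dr":[0,0,0],"claw":-1},{"xyz":[0,0,0],"dr":[0,0,0],"claw":-1}]'
python3 -c "
from tgt import *
snap('wrist','w15');snap('side','s15');snap('top','t15')
print(env.sense()['eef_pos'])
crop('s15',220,130,300,210,7,'s15d')
crop('t15',180,130,260,250,5,'t15d')
"
```

```text
time_s: 16.85
eef_pos: [0.5562, 0.1805, 0.0603]
tcp_rot: [[-0.118, 0.99, -0.082], [0.8, 0.144, 0.582], [0.588, 0.003, -0.809]]
contact_force: [0.5, -0.1, 0.1]
grip_width: 0.983
time_s: 17.73
eef_pos: [0.5594, 0.0799, 0.1951]
tcp_rot: [[-0.12, 0.99, -0.076], [0.801, 0.142, 0.582], [0.587, 0.009, -0.81]]
contact_force: [-0.3, 0.4, -0.5]
grip_width: 0.999
[0.558 0.082 0.192]
```

View pics/w15.png

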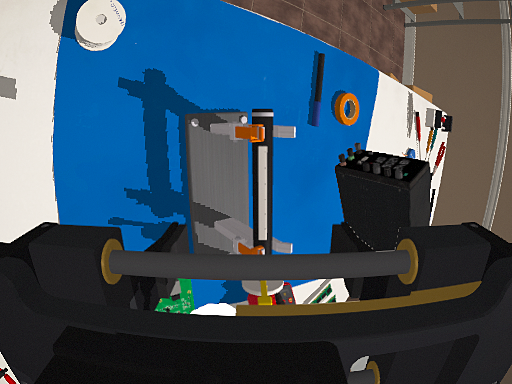

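View pics/s15d.png

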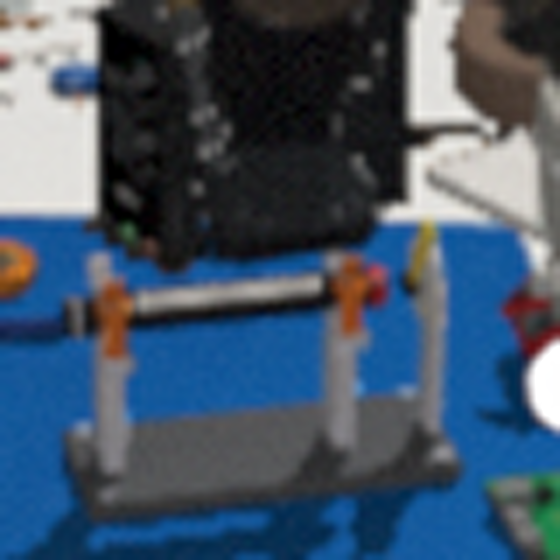

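View pics/t15.png

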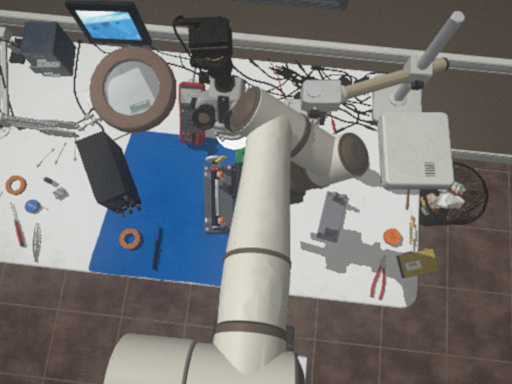

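The wand is in both clips with both orange jaws over it, red end beside the pointer. Now a quantitative check of window angle against pointer and of the seat height.

```bash
python3 -c "
from h import *
crop('w15',225,100,305,310,3.6,'w15c'); crop('t15',195,140,245,240,6,'t15c')"
```

```text
(no output)
```

View pics/w15c.png

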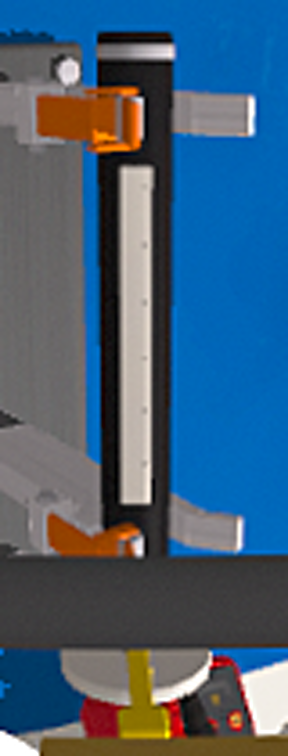

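View pics/t15c.png

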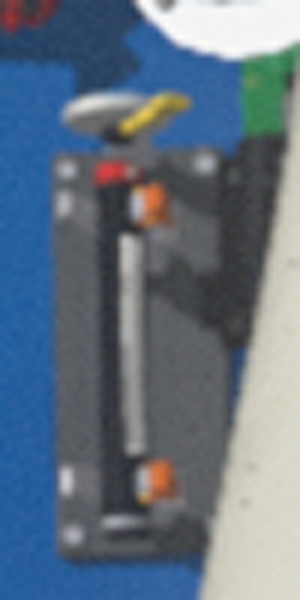

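```bash
python3 -c "
from tgt import *
ci=viewer.camera_info('wrist');T=np.load('pics/w15_T.npy');h=np.load('hold.npy')
c,s=np.cos(h[2]),np.sin(h[2])
H=lambda p:np.array([h[0]+s*p[0]+c*p[1],h[1]-c*p[0]+s*p[1],p[2]])
pr=lambda P:((proj(ci,T,P,True)-[225,100])*3.6).round(0)
for p in(.53,.58,.628,.68,.73):
  print(p,'needle',[pr(H((r*np.sin(p),.106,.105+r*np.cos(p)))) for r in(.02,.04,.058)],'window mid/ends',[pr(H((.011*np.sin(p),y,.105+.011*np.cos(p)))) for y in(0,-.052,.052)])
print('axis',pr(H((0,0,.105))),pr(H((0,-.09,.105))))
for lab,P in (('w',(135,335)),):
  print(P)
ct=viewer.camera_info('top');pt=lambda P:((proj(ct,ct['cam_to_world'],P)-[195,140])*6).round(0)
print('top red',pt(H((0,.09,.116))),'near',pt(H((0,-.09,.105))),'win',pt(H((.011*np.sin(.628),0,.114))))
"
```

```text
0.53 needle [array([134., 666.]), array([141., 702.]), array([147., 737.])] window mid/ends [array([134., 342.]), array([135., 164.]), array([132., 504.])]
0.58 needle [array([131., 667.]), array([134., 702.]), array([137., 737.])] window mid/ends [array([132., 342.]), array([133., 164.]), array([130., 504.])]
0.628 needle [array([128., 667.]), array([128., 702.]), array([128., 738.])] window mid/ends [array([130., 342.]), array([131., 164.]), array([129., 504.])]
0.68 needle [array([124., 666.]), array([121., 702.]), array([117., 737.])] window mid/ends [array([128., 342.]), array([129., 164.]), array([127., 504.])]
0.73 needle [array([121., 666.]), array([114., 702.]), array([108., 737.])] window mid/ends [array([126., 342.]), array([127., 164.]), array([125., 504.])]
axis [130. 332.] [132.  29.]
(135, 335)
top red [119. 159.] near [126. 536.] win [135. 343.]
```

```bash
python3 -c "
from h import *
crop('w15',235,270,295,312,12,'w15e')"
```

```text
(no output)
```

View pics/w15e.png

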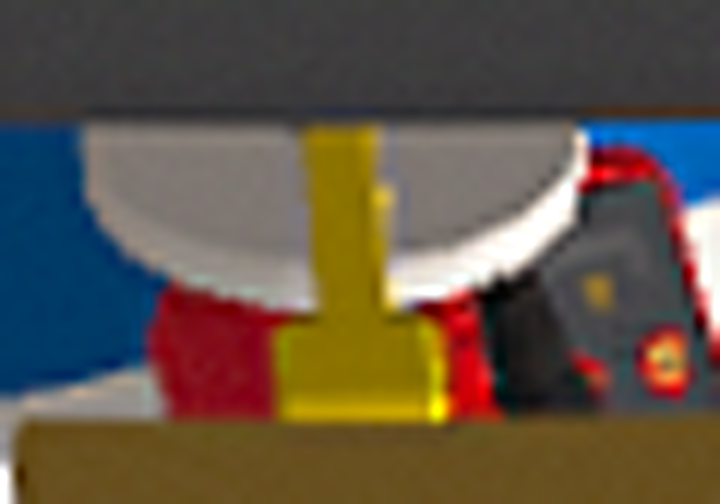

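Needle shaft slope in this view suggests a pointer angle near 0.58, against 0.63 from the first fit. I'll take a dedicated view from the robot side, looking forward along the wand, to settle it.

```bash
python3 -c "
from tgt import *
_,R=goal([0,0,0],.1438,0.)
a=R[:,0]; R2=Ro.from_rotvec(-a*np.radians(40)).as_matrix()@R; print(R2)
s=env.sense(); print(s['eef_pos'],np.degrees(Ro.from_matrix(R2@s['tcp_rot'].T).as_rotvec()))
print((np.array([.54,.145,.27])-s['eef_pos'])*100)"
```

```text
[[-0.143  0.758  0.636]
 [ 0.99   0.11   0.092]
 [ 0.     0.643 -0.766]]
[0.558 0.082 0.192] [-28.668 -43.096 -12.606]
[-1.773  6.323  7.825]
```

```bash
python3 -m handwheel '[{"xyz":[-1,0,4],"dr":[0,0,0],"claw":-1},{"xyz":[-1,0,4],"dr":[-4.8,-7.2,-2.1],"claw":-1},{"xyz":[0,2,2],"dr":[-4.8,-7.2,-2.1],"claw":-1},{"xyz":[0,2,0],"dr":[-4.8,-7.2,-2.1],"claw":-1},{"xyz":[0,2.3,0],"dr":[-4.8,-7.2,-2.1],"claw":-1},{"xyz":[0,0,-1],"dr":[-4.8,-7.2,-2.1],"claw":-1},{"xyz":[0.2,0,-1],"dr":[-4.7,-7.1,-2.1],"claw":-1},{"xyz":[0,0,0],"dr":[0,0,0],"claw":-1}]'
python3 -c "
from tgt import *
snap('wrist','w16')
crop('w16',170,60,350,250,3.2,'w16c')"
```

```text
time_s: 18.88
eef_pos: [0.5463, 0.1207, 0.2785]
tcp_rot: [[-0.128, 0.82, 0.558], [0.991, 0.078, 0.112], [0.048, 0.567, -0.822]]
contact_force: [0.3, -1.3, -0.7]
grip_width: 1.001
```

View pics/w16.png

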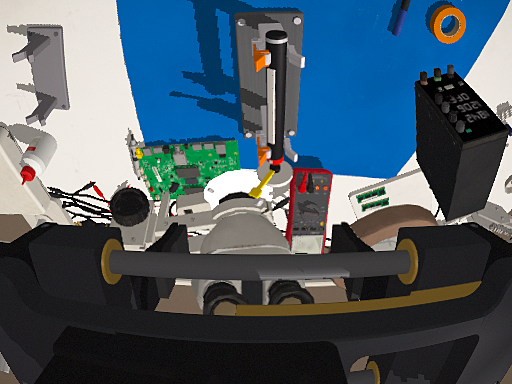

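View pics/w16c.png

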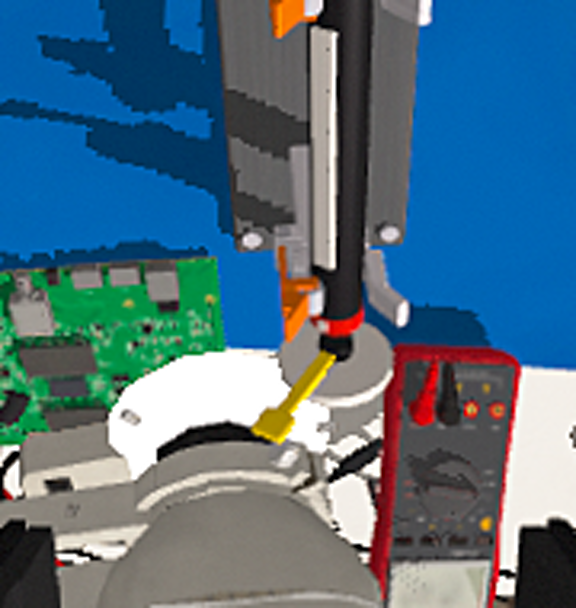

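```bash
python3 -c "
from h import *
crop('w16',245,120,305,205,8,'w16e'); crop('w16',250,20,310,90,8,'w16f')"
```

```text
(no output)
```

View pics/w16e.png

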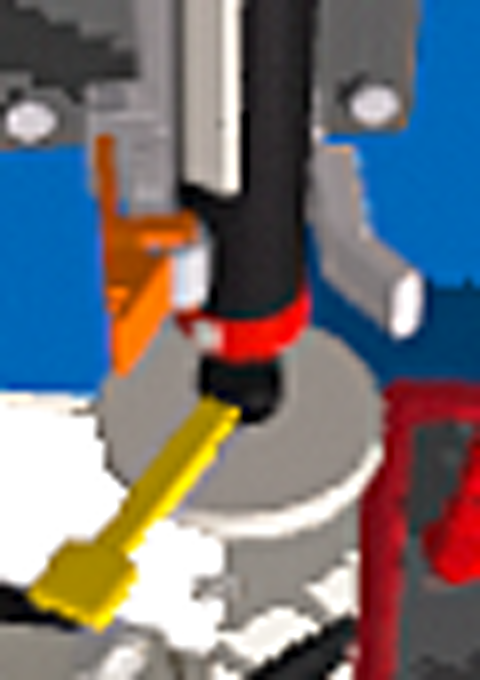

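View pics/w16f.png

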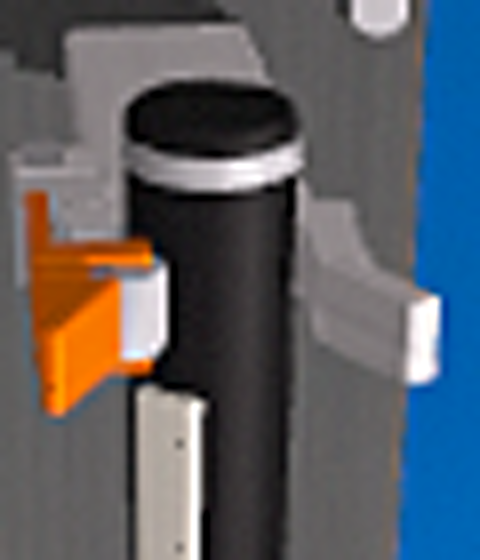

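```bash
cat > fit3.py <<'E'
from tgt import *
from scipy.optimize import least_squares
ci=viewer.camera_info('wrist');T=np.load('pics/w16_T.npy');h=np.load('hold.npy')
E_=lambda x,y:np.array([245+x/8,120+y/8]);F_=lambda x,y:np.array([250+x/8,20+y/8])
def P(q,r,a,y):
    c,s=np.cos(q[2]),np.sin(q[2]); x=r*np.sin(a); z=q[3]+r*np.cos(a)
    return np.array([q[0]+s*x+c*y,q[1]-c*x+s*y,z+q[8]*y])
d=np.arcsin(4.5/11)
def res(q):
    p,th=q[4:6]; L=[(.011,th+d,.052,E_(186,185)),(.011,th-d,.052,E_(240,193)),(.011,th+d,-.052,F_(138,388)),(.011,th-d,-.052,F_(207,402)),
      (0,0,-.09,F_(212,118)),(q[6],p,.106,E_(220,408)),(q[7],p,.106,E_(112,548)),(.058,p,.106,E_(66,609))]
    r=[proj(ci,T,P(q,a,b,y),True)-o for a,b,y,o in L]
    # prior
    pri=(q[:4]-[h[0],h[1],h[2],.105])/[.003,.003,.01,.003]
    return np.concatenate([np.concatenate(r),pri*.7,[q[8]/.02]])
s=least_squares(res,[h[0],h[1],h[2],.105,.6,.6,.02,.045,0]);print(s.x,'\n',res(s.x).round(2))
J=s.jac;C=np.linalg.inv(J.T@J);print('sd p,th',np.sqrt(np.diag(C))[4:6],'diff sd',np.sqrt(C[4,4]+C[5,5]-2*C[4,5]))
E
python3 fit3.py
```

```text
[0.564 0.15  0.151 0.105 0.572 0.532 0.006 0.043 0.   ] 
 [-0.03 -0.51 -0.4   0.57  0.77  0.5  -0.12  0.43 -0.26 -0.97 -0.18 -0.14
  0.01  0.    0.02 -0.02  0.44  0.48  0.5  -0.06  0.02]
sd p,th [0.032 0.097] diff sd 0.08596240865844884
```

```bash
python3 -c "
from h import *
crop('w15',245,100,285,180,8,'w15g'); crop('w15',245,180,285,260,8,'w15h')
a=cv2.imread('pics/w15g.png');b=cv2.imread('pics/w15h.png');cv2.imwrite('pics/w15gh.png',np.hstack([a[:600],b[:600]]))"
```

```text
(no output)
```

View pics/w15gh.png

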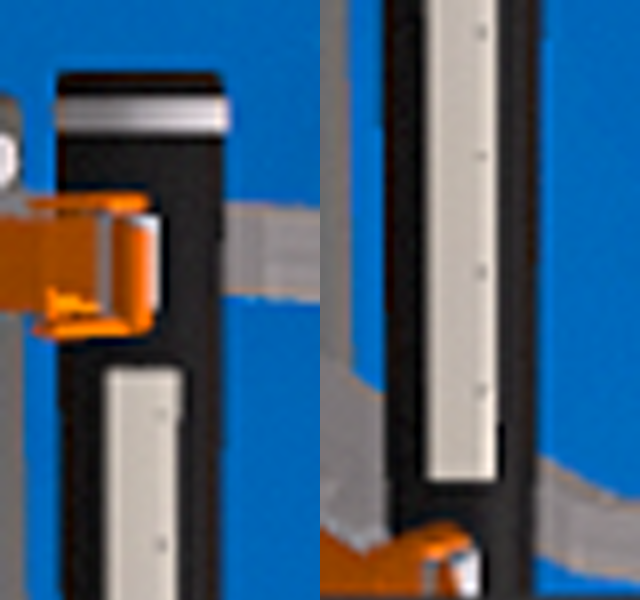

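```bash
python3 -c "
from tgt import *
T=np.load('pics/w15_T.npy')
for x,y,yaw in((.5625,.1484,.1438),(.564,.150,.148)):
  d=T[:3,3]-np.array([x,y,.105]); r=np.array([np.sin(yaw),-np.cos(yaw)])
  print('view ang',np.arctan2(d[:2]@r,d[2]),np.linalg.norm(d))
"
```

```text
view ang 0.634118821932032 0.32243926583867627
view ang 0.6366865135402628 0.3236913846412514
```

```bash
python3 -c "
from rig import env,ticket
s=env.sense();print(s['time_s'],s['contact_force']);print(ticket.sign_off())"
```

```text
18.925 [ 0.26582777  0.07040231 -0.37820285]
the job is handed in; nothing more can be done
None
```

The wand is seated in both clips of the holder, red end next to the pointer and window facing the pointer's way. I handed the job in at 18.9 s with the gripper open and clear.

What the last checks showed:
- **Seating:** the wand axis was about 104–105 mm above the table. It stayed there while the press force rose to 24 N, so it was bottomed. The pictures show both orange jaws back over it, though I did not measure the jaw angles.
- **Window against pointer:** the window is at about 0.62 rad. Later views put the pointer at about 0.57–0.58 rad, while my first fit, which I placed by, gave 0.63. So the two agree to a few hundredths of a radian. The last view's own reading of the window was weaker (about 0.53 ± 0.1 rad).
- **Pointer and bystanders:** I saw no contact with the pointer or the other things on the bench. I did not re-measure the bystanders one by one.

**Readings that disagreed:**
- **TCP reading:** the fingers ended about 37 mm short of the reported TCP in both the side and wrist pictures, so I corrected the grasp depth from the pictures.
- **Holder base:** it is about 19 mm off the middle of the clips along its length, so I took the clip position from the clips and pointer instead of the base.

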